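# Set the stop pin and run the sled carriage up to it

## Task

Draw the locating pin out of its sloping rack, bring its tip down on the middle of the metal strip in the router-sled bed and slide it along until it drops into the unmarked hole; leave it fully home and upright. Then slide the carriage along its rods until its nose rests against the seated pin, and let go of everything. Leave the can, the log slice and the hammer where they are.

Things in the scene. Friction and masses are not known exactly. Their poses are not given: they have to be found in the camera images.
- pin_head (a point): Centre of the pin's black grip, a block 28 x 28 x 45 mm (long) on top of a steel shaft; the pin is 110 mm long, about 0.18 kg. Its z axis runs along the pin from tip to grip; x and y are square to the grip's flat sides. At the start the pin leans in the rack about 35 degrees from upright, grip towards the robot, y axis level and along the rack's y; 17 mm of bare shaft shows under the grip.
- pin_tip (a point): Middle of the pin's blunt lower end, on its axis, 87.5 mm from the grip's centre. The shaft is 16 mm in diameter and 65 mm long, its last 8 mm tapering to 8 mm across. Axes as pin_head. Friction and mass vary somewhat.
- pin_mid (a point): Point on the pin's axis, 40 mm above its tip, on the bare shaft (radius 8 mm). Axes as pin_head.
- rack: Fixed wooden block 70 x 60 x 55 mm, tilted 35 degrees so that its top face leans to the rack's -x side (the robot's side), on a wooden foot. The pin's shaft is 48 mm deep in a close hole in that face and must be drawn out along its own axis. Origin on the table beneath the block; x away from the robot, y left, z up. It stands left or right of the bed.
- bed: Fixed aluminium sled bed 130 (x) x 380 (y) mm; origin at the centre of its underside, on the table. Along x = 0 lies a strip 50 mm wide, its flat top at z = 40 mm, bare from y = -100 to 100 mm, under end plates 4 mm thick beyond. Its only hole, unmarked: 18 mm wide, blind, 28 mm deep, at x = 0, y anywhere from -35 to 35 mm, not listed. Two 12 mm rods along y at x = +-48 mm, tops at 44 mm.
- carriage (a joint): How far the carriage has slid along the rods towards the bed's +y, in m, 0 to 0.20. It starts at 0 to 0.035, at the bed's -y end, clear of where the hole can be. It moves with about 2 N of friction and stays where left. It is an aluminium plate 128 x 70 mm, its top 62 mm above the bed's underside.
- carriage_knob (a point): Centre of the carriage's upright black round knob, 28 mm in diameter and 44 mm tall (from 72 to 116 mm above the bed's underside). Axes as the bed's.
- carriage_nose (a point): Point on the flat front (+y) face of the carriage's nose block, in its middle across, 52 mm above the bed's underside; the face is 44 mm wide, from 48 to 72 mm up, and 57 mm ahead of the knob's axis. Axes as the bed's. When the nose touches the upright pin, the pin's axis is 8 mm ahead of it.
- can_c (a point): Bystander: centre of a closed can, 80 mm in diameter, 100 mm tall, standing on the table on the other side of the bed from the rack.
- log_c (a point): Bystander: centre of a slice of log, 140 mm in diameter, 35 mm thick, lying beyond the bed.
- hammer_c (a point): Bystander: a point on the handle of a hammer lying beyond the bed.
Things that resemble listed ones, but are neither listed nor needed, are in the scene too. Of the things like the part that bears pin_head, leave any that is green, orange or purple; of the rest the smaller one is meant.

How it is judged (in metres and radians):
On the way, in this order (a step that is already met when the one before it is completed fails the run):
1. the pin is drawn clear of the rack: its tip more than 100 mm above the table or 100 mm away from the rack's origin ((height (world z) of pin_tip above 0.1 m or horizontal distance between pin_tip and rack above 0.1 m)), for 0.1 s.
2. the pin's tip is brought down to the strip's top (within 6 mm) near its middle line, the pin roughly upright, not dropped from a height (z of pin_tip in the frame of bed between 0.034 and 0.046 m and x of pin_tip in the frame of bed between -0.02 and 0.02 m and y of pin_tip in the frame of bed between -0.1 and 0.1 m and angle between pin_tip's own z axis and vertical below 0.5 rad), for 0.05 s.
3. the pin stands in the strip's hole, its tip at least 22 mm below the strip's top, with the carriage's nose still more than 4 mm clear of it (z of pin_tip in the frame of bed below 0.018 m and x of pin_tip in the frame of bed between -0.012 and 0.012 m and y of pin_tip in the frame of bed between -0.06 and 0.06 m and angle between pin_tip's own z axis and vertical below 0.2 rad and y of pin_mid in the frame of carriage_nose above 0.012 m), for 0.2 s.
At the end, for the whole second after the job is handed in: The pin stands in the hole of the strip, tip at least 22 mm below the strip's top and within 11 degrees of upright; the carriage's nose is on the pin's -y side with less than 4 mm between it and the pin's shaft; the pin is at rest (z of pin_tip in the frame of bed below 0.018 m and x of pin_tip in the frame of bed between -0.012 and 0.012 m and y of pin_tip in the frame of bed between -0.06 and 0.06 m and angle between pin_tip's own z axis and vertical below 0.2 rad and y of pin_mid in the frame of carriage_nose between 0 and 0.012 m and linear speed of pin below 0.02 m/s); the robot touches nothing.
It fails at once if a bystander (can, log slice or hammer) is shifted by more than 25 mm (distance of any of can_c, log_c, hammer_c from where it was at the start of the episode above 0.025 m).
It also fails if it takes over 72 s, if anything falls off the work surface, if the arm or the gripper's body presses on something with over 40 N, if the wrist force passes 120 N, or if a joint passes its speed limit or range.

## Robot

A 6-joint arm with a two-finger parallel gripper is mounted at the origin on the work surface. World frame = base frame: x ahead of the robot, y to its left, z up, the work surface at z = 0. Lengths are in mm, angles in rad, forces in N, time in s.
With the tool pointing down it reaches from about 325 to 850 mm from the base axis. Payload 4.4 kg.
Tool frame: the origin (TCP) lies midway between the tips of the shut fingers; the grasp point (between the pads) lies 19 mm behind it; z points along the fingers, y is the direction in which the jaws open and shut (so a half turn about z gives the same grasp; the last joint's range is limited). The gripper opens to 94 mm and grips with 3 to 60 N. Pads are 16 mm wide; open, the fingers measure 119 mm over their backs; the gripper's body (75 mm by 177 mm) begins 78 mm behind the grasp point.
Start: joints at [1.149, 0.207, 1.542, -0, 1.393, -0.15], TCP at [153.823, 554.044, 169.247] pointing down, gripper open.
Joint ranges: [-2.73, 2.73], [-0.86, 2.22], [0.23, 2.46], [-1.11, 4.25], [0.08, 2.63], [-2.82, 2.82]. Speed limits (rad/s): [2.79, 2.79, 3.14, 3.14, 3.14, 3.14].

## Interface

Orientations are given as a unit quaternion [w, x, y, z].
In Python, from workcell import env gives the robot as it stands. The module is installed in compiled form; this text tells all that it offers.
- The arm moves only by the tool jog_arm, never from a script. Its arguments are lists of equal length, an entry for each row: "linear": the shift along the tool's x, y, z in m, a list of three; "delta_rot": the turn, a rotation vector about the tool's x, y, z in units of 6 degrees (1.0 is 6 degrees), a list of three; "gripper": the opening, from 0 (shut) to 1 (fully open). A call has 1 to 8 rows; each row shifts and turns the pose as measured when the row begins, along the tool's axes as they then stand; what a row does not reach is not made up. A row lasts 1/8 s, in which the tool goes at most 62.5 mm and 10.7 degrees, less where a joint would pass 70% of its speed; a pose out of reach is approached as far as the arm can. A call with a gripper value outside its range is refused whole. The fingers move at their own pace and stop on an object; "force" is the grip in N (left out, the last holds). Time passes only in rows, so rows that do not move let the fingers close. It gives the time, the measured TCP pose, the force and the opening at its end, in the units of the state.
- env.get_state(): the state, without advancing time (a new reading comes with each control period).
- env.camera(name): name is "scene" or "top" or "wrist"; returns the picture (420x560x3 uint8, red, green, blue); there is no depth.
- env.camera_info(name): a dict with "mtx" (3x3 intrinsics, pixels), "position" and "attitude" of the camera in the world. Camera axes: x right, y up, looking along -z (the intrinsics and any distortion apply to the point x, -y, -z); pixel columns grow to the right and rows downward; lengths in mm; the calibration is good to about 2 mm. A picture is of the moment at which its call begins: read the wrist's pose just before it. camera_info takes no time and is no camera call; for the wrist camera it gives the pose at the moment of the call.
- env.job_done(): hands the job in, once; it reports no verdict.
The state is a dict: "time": time; "joint_pos": joint angles; "qvel": joint speeds; "effort": joint torques, N m; "tool_pos": TCP position; "tool_rot": TCP orientation; "wrist_force": force on the tool from outside, world axes, zero at the start; "moment": the same for the moment, N m; "grip_width": opening from 0.0 (shut) to 1.0 (fully open).
Only numpy, scipy, OpenCV 4.12 (cv2) and the standard library are available. Lean on these libraries where they do the work, as an engineer would, in place of code of your own. Each camera call takes 0.05 s, during which the arm holds its last target.

## Working session

There is one attempt and no reset: what is moved stays moved. The work goes in short steps, Python scripts to look and compute and a tool call to move; the robot and the scene stay as the last step left them, time stands still between calls to the robot, and variables do not carry over. Pictures are saved under pics/ and viewed, and the job is handed in when it is done.

Besides the shell and the picture viewer there is one more tool, called as name(argument=value, ...) on one line, values as JSON. jog_arm: Moves the arm, as the interface text tells. Its arguments: {"type":"object","properties":{"linear":{"type":"array","items":{"type":"array","items":{"type":"number"}}},"delta_rot":{"type":"array","items":{"type":"array","items":{"type":"number"}}},"gripper":{"type":"array","items":{"type":"number"}},"force":{"type":"number"}},"required":["linear","delta_rot","gripper"]}

```bash
mkdir -p pics; python3 - <<'E'
from workcell import env
import cv2
print(env.get_state())
for n in ["scene","top","wrist"]:
    i=env.camera_info(n); print(n,i)
    cv2.imwrite(f"pics/{n}0.png",env.camera(n)[:,:,::-1])
E
```

```text
{'time': 0.0, 'joint_pos': array([ 1.14951908e+00,  2.07431929e-01,  1.54291605e+00, -1.42860149e-05,
        1.39347268e+00, -1.50489738e-01]), 'qvel': array([-0.00140349,  0.00095631,  0.0005839 , -0.00088693,  0.00163707,
       -0.00167136]), 'effort': array([ 2.54467050e-04, -3.70891500e+01, -2.81413847e+01,  6.99344580e-02,
        3.61450994e-02, -1.53474421e-04]), 'tool_pos': array([153.45921355, 553.24522719, 168.10209183]), 'tool_rot': array([-3.07409403e-04,  1.34979133e-01,  9.90847815e-01, -1.07076798e-03]), 'wrist_force': array([-0.0737029 , -0.00856135,  0.92809153]), 'moment': array([ 0.00666507,  0.02221328, -0.02213027]), 'grip_width': 0.9966660936103237}
scene {'mtx': array([[433.7083524 ,   0.        , 273.96631503],
       [  0.        , 433.7083524 , 209.10623744],
       [  0.        ,   0.        ,   1.        ]]), 'position': array([1175.3663937 ,  169.63324515,  747.76543094]), 'attitude': array([0.60044552, 0.24355942, 0.28852972, 0.7049075 ])}
top {'mtx': array([[447.69861578,   0.        , 278.890586  ],
       [  0.        , 447.69861578, 210.1024912 ],
       [  0.        ,   0.        ,   1.        ]]), 'position': array([ 425.90015708,   60.8327732 , 1141.19819915]), 'attitude': array([-0.70483361, -0.03088972,  0.03099117,  0.70802186])}
wrist {'mtx': array([[367.88840846,   0.        , 281.90932953],
       [  0.        , 367.88840846, 205.81351344],
       [  0.        ,   0.        ,   1.        ]]), 'position': array([ 72.35959357, 575.78903596, 383.31591324]), 'attitude': array([ 0.78789863, -0.11669761, -0.08689175,  0.59837048])}
```

View pics/scene0.png

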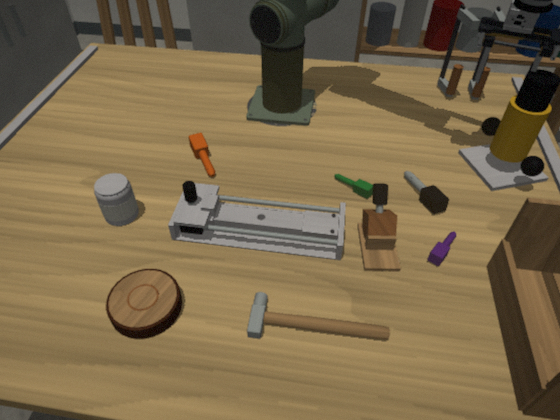

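View pics/top0.png

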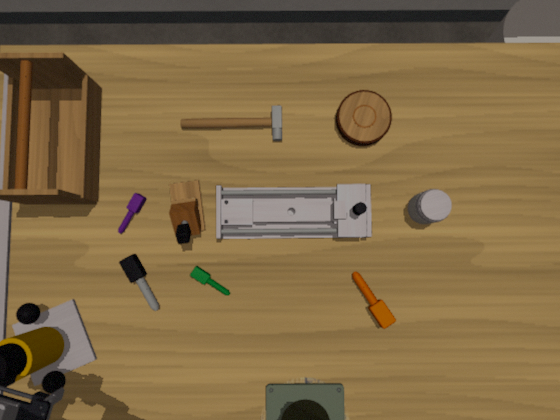

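View pics/wrist0.png

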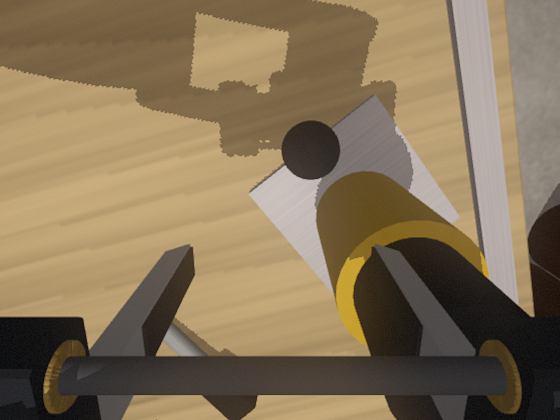

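Pin candidates in the top picture are black in the rack (183,232), a larger black one lying loose (133,268), green (200,275), orange (380,315) and purple (137,203). The black one in the rack is the smaller non-coloured one, so it fits the description. I'll confirm it in an enlarged crop.

```bash
cat > h.py <<'E'
import numpy as np, cv2
from scipy.spatial.transform import Rotation as R
from workcell import env
def rot(q): return R.from_quat([q[1],q[2],q[3],q[0]])
def ray(i,u,v):
    K=i['mtx']; d=np.array([(u-K[0,2])/K[0,0],-(v-K[1,2])/K[1,1],-1.])
    return np.array(i['position']),rot(i['attitude']).apply(d)
def onz(i,u,v,z):
    p,d=ray(i,u,v); return p+d*(z-p[2])/d[2]
def proj(i,P):
    K=i['mtx']; c=rot(i['attitude']).inv().apply(np.array(P)-i['position'])
    c=np.atleast_2d(c); return np.c_[K[0,2]+K[0,0]*c[:,0]/-c[:,2],K[1,2]+K[1,1]*-c[:,1]/-c[:,2]]
def tri(obs):
    A=np.zeros((3,3));b=np.zeros(3)
    for i,u,v in obs:
        p,d=ray(i,u,v); d=d/np.linalg.norm(d); M=np.eye(3)-np.outer(d,d); A+=M;b+=M@p
    return np.linalg.solve(A,b)
def crop(img,x0,y0,x1,y1,s,fn):
    c=cv2.resize(img[y0:y1,x0:x1],None,fx=s,fy=s,interpolation=cv2.INTER_CUBIC); cv2.imwrite(fn,c)
E
python3 - <<'E'
from h import *
t=cv2.imread('pics/top0.png'); s=cv2.imread('pics/scene0.png')
crop(t,160,165,230,255,8,'pics/c1.png'); crop(s,340,170,410,280,5,'pics/c2.png')
crop(t,210,175,380,250,4.7,'pics/c3.png'); crop(s,160,170,360,265,4,'pics/c4.png')
E
```

```text
(no output)
```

View pics/c1.png

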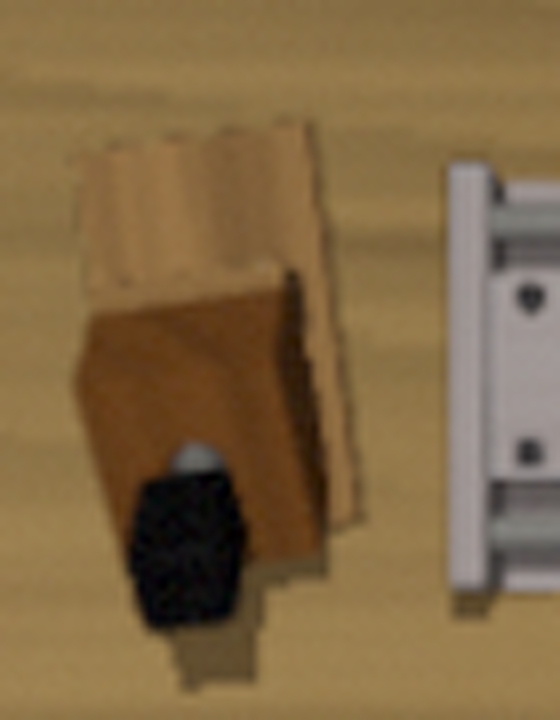

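View pics/c2.png

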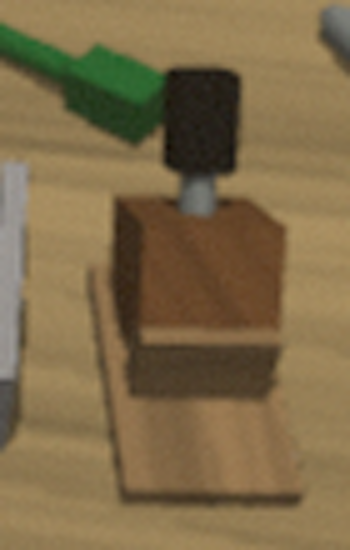

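View pics/c3.png

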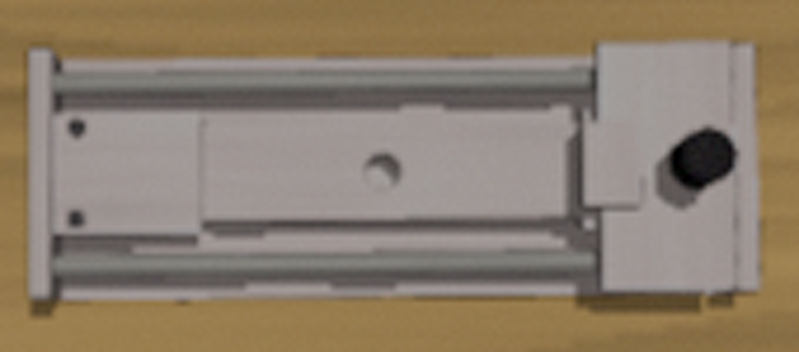

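View pics/c4.png

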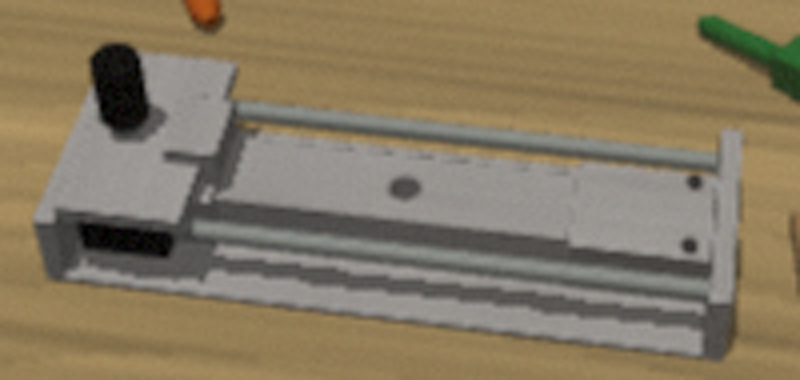

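The crops confirm the black pin sits in the rack, with its grip at top (183,232) and scene (380,194) and bare shaft showing below it. The strip's hole shows at top (291.3,211.2) and scene (261.2,217). Next I'll fit the poses.

```bash
cat > fit.py <<'E'
from h import *
from scipy.optimize import least_squares
it=env.camera_info('top'); is_=env.camera_info('scene')
t=cv2.imread('pics/top0.png'); s=cv2.imread('pics/scene0.png')
c1=lambda x,y:(160+x/8,165+y/8)
# bed & hole
print('hole',onz(it,291.3,211.2,40)[:2],onz(is_,261.2,217,40)[:2])
c3=lambda x,y:(210+x/4.7-.0,175+y/4.7)
# rods ends
for a,b in [((60,82),(590,82)),((60,263),(590,267))]:
    p,q=onz(it,*c3(*a),44),onz(it,*c3(*b),44); print('rod',p[:2],q[:2],np.degrees(np.arctan2(*(p-q)[:2])))
print('bed left',onz(it,*c3(29,50),60)[:2],onz(it,*c3(29,298),60)[:2])
c4=lambda x,y:(160+x/4,170+y/4)
kt=tri([(it,*c3(708,153)),(is_,*c4(116,58))]); print('knobtop~',kt)
a,b=onz(it,*c1(312,122),8),onz(it,*c1(360,520),8); print('rack edge',a,b,np.degrees(np.arctan2(*(a-b)[[1,0]])))
# pin grip fit
def mask(img,x0,y0,x1,y1,th=45):
    m=np.zeros(img.shape[:2],np.uint8); m[y0:y1,x0:x1]=(img[y0:y1,x0:x1].max(2)<th); 
    n,l,st,c=cv2.connectedComponentsWithStats(m); k=1+np.argmax(st[1:,4]); return (l==k)
mt=mask(t,172,218,195,248); ms=mask(s,370,178,392,208)
def mom(m):
    y,x=np.nonzero(m); return np.array([x.mean(),y.mean(),x.max()-x.min()+1,y.max()-y.min()+1,len(x)])
print(mom(mt),mom(ms))
box=np.array([[a,b,c] for a in(-14,14) for b in(-14,14) for c in(-22.5,22.5)])
def hm(i,p):
    yaw=p[3]; Rm=R.from_euler('ZY',[yaw,-p[4]]); # z leans to -x
    P=Rm.apply(box)+p[:3]; uv=proj(i,P); h=cv2.convexHull(uv.astype(np.float32))[:,0]
    M=cv2.moments(h.astype(np.float32)); m0=M['m00']
    return np.array([M['m10']/m0,M['m01']/m0,np.ptp(uv[:,0]),np.ptp(uv[:,1])])
def f(p):
    return np.r_[hm(it,p)-mom(mt)[:4],hm(is_,p)-mom(ms)[:4]]*np.tile([2,2,.5,.5],2)
# include pixel centre convention
p0=np.array([380,300,110,.12,.61])
g=lambda q:f(np.r_[q,np.radians(YAW),np.radians(35)])
for YAW in (4,7,10):
    r=least_squares(g,p0[:3]); print(YAW,r.x,r.fun.round(2))
E
python3 fit.py
```

```text
hole [519.68823098  29.83484831] [521.2988875   32.17151383]
rod [566.57515103 198.81558631] [565.31748103 -79.56879852] 0.25884603099788267
rod [471.52203581 198.20256741] [468.19086786 -78.05626572] 0.6908471054466496
bed left [581.30408693 212.97835659] [452.97838152 211.98547646]
knobtop~ [ 520.60228377 -126.24759843  115.39722876]
rack edge [602.86850572 264.28805397   8.        ] [475.64470836 247.69165577   8.        ] 7.432289116476014
[183.07723577 233.1504065   15.          21.         246.        ] [379.50896057 193.74551971  14.          21.         279.        ]
4 [435.69103388 286.95867075  72.5365039 ] [ 1.36 25.4   0.7   0.15 -1.46 -1.72  1.21  0.62]
7 [441.30318472 292.31976933  31.45811316] [ 4.15 21.12  0.3  -0.03 -2.75 27.82  0.93  0.3 ]
10 [452.18888222 289.97939731  63.7806974 ] [ 0.61 11.7   0.5   0.44  0.06 14.2   1.12  0.49]
```

```bash
sed -i 's/M=cv2.moments(h.astype(np.float32))/M=cv2.moments(h.astype(np.float32).reshape(-1,1,2))/' fit.py; cat >> fit.py <<'E'
r=least_squares(lambda q:f(np.r_[q,np.radians(35)]),np.r_[r.x,.12]);print(r.x,np.degrees(r.x[3]),r.fun.round(2))
r=least_squares(f,np.r_[r.x,.6]);print(r.x,np.degrees(r.x[3:]),r.fun.round(2))
for i,p in((it,(178+0,221)),):pass
E
python3 fit.py | tail -5
```

```text
7 [441.30318472 292.31976933  31.45811316] [ 4.15 21.12  0.3  -0.03 -2.75 27.82  0.93  0.3 ]
10 [452.18888222 289.97939731  63.7806974 ] [ 0.61 11.7   0.5   0.44  0.06 14.2   1.12  0.49]
[4.53145596e+02 2.89978821e+02 6.37800177e+01 1.76194807e-01] 10.095218790581212 [ 0.63 10.9   0.5   0.44  0.06 14.79  1.12  0.5 ]
[4.53145592e+02 2.89979001e+02 6.37804704e+01 1.75415798e-01
 5.99338367e-01] [10.05058486 34.33955896] [ 0.62 10.91  0.52  0.39  0.06 14.79  1.15  0.55]
```

```bash
sed -n '/def hm/,/return/p' fit.py; cat >> fit.py <<'E'
c=tri([(it,*mom(mt)[:2]),(is_,*mom(ms)[:2])]);print('tri',c,proj(it,c),proj(is_,c)); p=np.r_[c,.12,.61]; print(hm(it,p),hm(is_,p))
M=lambda:0
def hm(i,p):
    P=R.from_euler('ZY',[p[3],-p[4]]).apply(box)+p[:3]; uv=proj(i,P); h=cv2.convexHull(uv.astype(np.float32))[:,0].astype(float)
    x,y=h.T; x2,y2=np.roll(x,-1),np.roll(y,-1); cr=x*y2-x2*y; A=cr.sum()/2
    return np.array([((x+x2)*cr).sum()/6/A,((y+y2)*cr).sum()/6/A,np.ptp(uv[:,0]),np.ptp(uv[:,1])])
for k in (3,4,5):
    r=least_squares(lambda q:f(np.r_[q,p[len(q):]]),p[:k],x_scale=[10,10,10,.1,.1][:k],diff_step=1e-4);print(r.x,np.degrees(r.x[3:]),r.fun.round(2))
E
python3 fit.py | tail -5
```

```text
def hm(i,p):
    yaw=p[3]; Rm=R.from_euler('ZY',[yaw,-p[4]]); # z leans to -x
    P=Rm.apply(box)+p[:3]; uv=proj(i,P); h=cv2.convexHull(uv.astype(np.float32))[:,0]
    M=cv2.moments(h.astype(np.float32).reshape(-1,1,2)); m0=M['m00']
    return np.array([M['m10']/m0,M['m01']/m0,np.ptp(uv[:,0]),np.ptp(uv[:,1])])
[182.87375347 233.31607015  16.66765329  21.91896695] [379.53514948 193.83865768  16.9601746   22.743678  ]
[464.95529342 284.03178398  96.86162699] [] [-0.18  0.05  0.83  0.46 -0.2   0.05  1.48  0.88]
[4.64966047e+02 2.84037751e+02 9.68578629e+01 1.57870625e-01] [9.04532055] [-0.18  0.04  0.78  0.63 -0.19  0.05  1.42  0.72]
[4.64930539e+02 2.84034176e+02 9.69033802e+01 1.67699931e-01
 7.36837673e-01] [ 9.6084983  42.21768884] [-0.16  0.03  0.51  1.2  -0.17  0.04  1.1   0.06]
```

```bash
cat > g.py <<'E'
from h import *
def plan(pos,Rt,n):
    s=env.get_state(); p=s['tool_pos'];r=rot(s['tool_rot']); 
    rv=(r.inv()*Rt).as_rotvec(); u=np.degrees(rv)/6/n
    L=[];q=p.copy();rr=r
    for k in range(n):
        d=(np.array(pos)-p)/n; L.append(rr.inv().apply(d)/1000); rr=rr*R.from_rotvec(rv/n)
    print('t',round(s['time'],2),'tcp',p.round(1),'z',r.apply([0,0,1]).round(3),'y',r.apply([0,1,0]).round(3),'F',s['wrist_force'].round(1),'w',round(s['grip_width'],3))
    print('linear',[[round(float(x),4) for x in l] for l in L]); print('rot',[round(float(x),3) for x in u],'n',n)
def Rt_tilt(yaw,tilt):  # tool y level at yaw, tool z=-(pin axis)
    return R.from_euler('ZY',[yaw,-tilt],degrees=True)*R.from_euler('Y',180,degrees=True)
H=np.array([465,284,97.]); 
def ax(yaw=7.5,tilt=35): return R.from_euler('ZY',[yaw,-tilt],degrees=True).apply([0,0,1])
E
python3 -c "
from g import *
print(ax()); T=H+ax()*61; plan(T,Rt_tilt(7.5,35),8)"
```

```text
[-0.56866941 -0.07486675  0.81915204]
t 0.15 tcp [153.5 553.4 168.4] z [-0.001 -0.002 -1.   ] y [ 0.268  0.964 -0.002] F [-0.4  0.3 -0.2] w 1.0
linear [[-0.0425, -0.0237, 0.0027], [-0.041, -0.0258, 0.0055], [-0.0392, -0.0279, 0.0081], [-0.0371, -0.0299, 0.0105], [-0.0347, -0.0318, 0.0127], [-0.0321, -0.0336, 0.0147], [-0.0292, -0.0354, 0.0165], [-0.0261, -0.037, 0.018]]
rot [-0.148, -0.72, -0.464] n 8
```

jog_arm(linear=[[-0.042,-0.024,0.0],[-0.041,-0.026,0.003],[-0.039,-0.028,0.006],[-0.037,-0.03,0.009],[-0.035,-0.032,0.012],[-0.032,-0.034,0.014],[-0.029,-0.035,0.016],[-0.026,-0.037,0.018]], delta_rot=[[-0.15,-0.72,-0.46],[-0.15,-0.72,-0.46],[-0.15,-0.72,-0.46],[-0.15,-0.72,-0.46],[-0.15,-0.72,-0.46],[-0.15,-0.72,-0.46],[-0.15,-0.72,-0.46],[-0.15,-0.72,-0.46]], gripper=[1,1,1,1,1,1,1,1])

```text
time: 1.15
tool_pos: [435.9, 274.8, 158.9]
tool_rot: [0.309, -0.071, 0.948, 0.021]
wrist_force: [-0.4, 0.5, -0.2]
grip_width: 1.001
```

```bash
python3 -c "
from g import *
T=H+ax()*61; plan(T,Rt_tilt(7.5,35),4)
i=env.camera_info('wrist');cv2.imwrite('pics/w1.png',env.camera('wrist')[:,:,::-1])
print(proj(i,[H,H-87.5*ax()]))"
```

```text
t 1.15 tcp [435.9 274.8 158.9] z [ 0.584  0.083 -0.808] y [-0.148  0.989 -0.005] F [-0.4  0.5 -0.2] w 1.001
linear [[0.0027, 0.0014, 0.0017], [0.0027, 0.0014, 0.0017], [0.0027, 0.0014, 0.0017], [0.0027, 0.0013, 0.0017]]
rot [0.015, 0.047, 0.04] n 4
[[289.48117482 190.60344442]
 [287.41470451 167.66224467]]
```

View pics/w1.png

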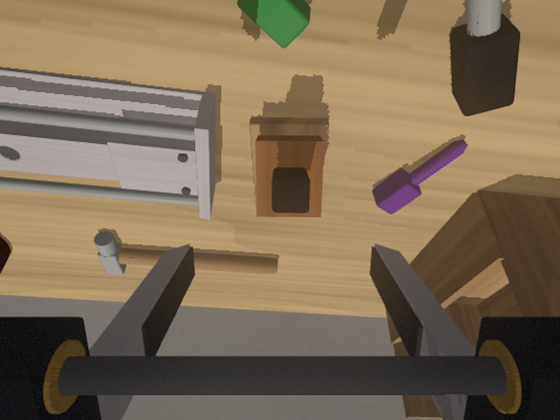

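```bash
python3 -c "
from g import *
i=env.camera_info('wrist')
im=cv2.imread('pics/w1.png')
b=np.array([[a,c,d] for d in(-22.5,22.5) for a,c in((-14,-14),(14,-14),(14,14),(-14,14))])
P=R.from_euler('ZY',[7.5,-35],degrees=True).apply(b)+H
uv=proj(i,P); 
im2=cv2.resize(im[100:230,230:350],None,fx=5,fy=4.6,interpolation=cv2.INTER_CUBIC)
for k in(0,4): cv2.polylines(im2,[((uv[k:k+4]+.5-[230,100])*[5,4.6]).astype(np.int32)],True,(0,255,0) if k else (0,0,255))
cv2.imwrite('pics/w1c.png',im2)"
```

```text
(no output)
```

View pics/w1c.png

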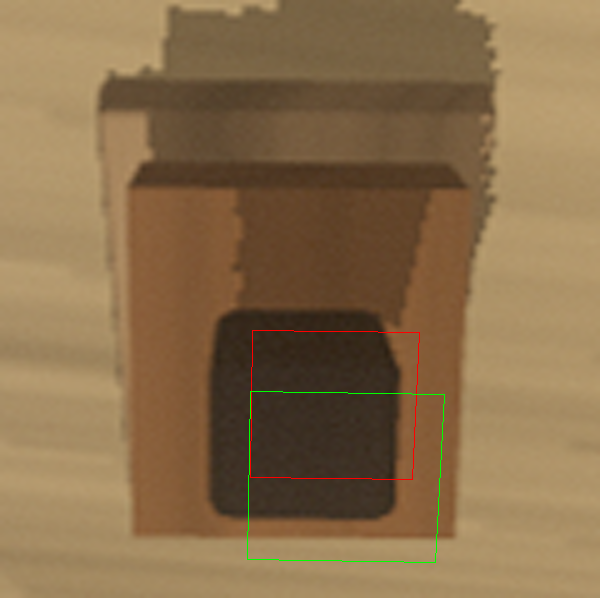

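jog_arm(linear=[[0.006,0.003,0.002],[0,0,0],[0,0,0]], delta_rot=[[0.04,0.12,0.12],[0,0,0],[0,0,0]], gripper=[1,1,1])

```text
time: 1.58
tool_pos: [431.0, 271.2, 149.8]
tool_rot: [0.301, -0.062, 0.951, 0.017]
wrist_force: [-0.3, 0.5, -0.2]
grip_width: 0.999
```

```bash
cat > ov.py <<'E'
from g import *
import sys
T=H+ax()*61; plan(T,Rt_tilt(7.5,35),1)
i=env.camera_info('wrist')
im=env.camera('wrist')[:,:,::-1]
b=np.array([[a,c,d] for d in(-22.5,22.5) for a,c in((-14,-14),(14,-14),(14,14),(-14,14))])
P=R.from_euler('ZY',[7.5,-35],degrees=True).apply(b)+H
uv=proj(i,P); 
im2=cv2.resize(im[100:230,230:350],None,fx=5,fy=4.6,interpolation=cv2.INTER_CUBIC)
for k in(0,4): cv2.polylines(im2,[((uv[k:k+4]+.5-[230,100])*[5,4.6]).astype(np.int32)],True,(0,255,0) if k else (0,0,255))
cv2.imwrite(sys.argv[1],im2)
E
python3 ov.py pics/w2c.png
```

```text
t 1.57 tcp [431.  271.2 149.8] z [ 0.571  0.069 -0.818] y [-0.128  0.992 -0.006] F [-0.3  0.5 -0.2] w 0.999
linear [[0.0013, 0.0082, 0.0025]]
rot [-0.058, 0.018, 0.013] n 1
```

View pics/w2c.png

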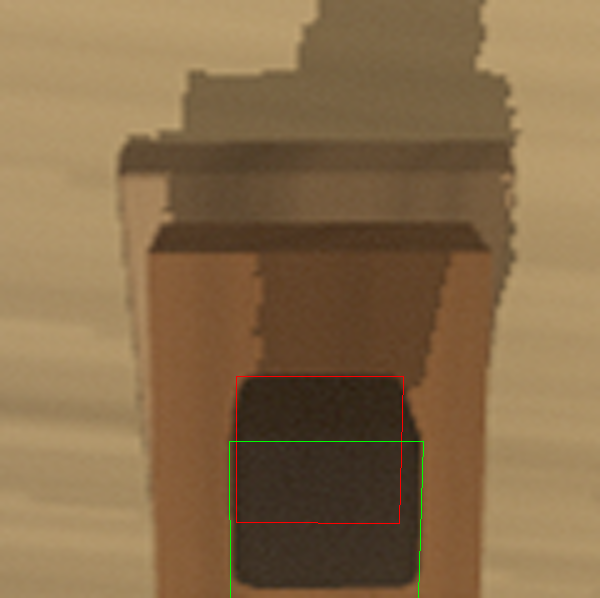

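jog_arm(linear=[[0.001,0.008,0.003],[0,0,0.0]], delta_rot=[[-0.05,0,0],[0,0,0]], gripper=[1,1])

```text
time: 1.88
tool_pos: [430.7, 281.7, 147.2]
tool_rot: [0.301, -0.064, 0.951, 0.02]
wrist_force: [0.2, -0.2, 1.1]
grip_width: 0.997
```

```bash
python3 ov.py pics/w3c.png
```

```text
t 1.88 tcp [430.7 281.7 147.2] z [ 0.571  0.077 -0.818] y [-0.134  0.991 -0.   ] F [ 0.2 -0.2  1.1] w 0.997
linear [[0.0007, -0.0022, -0.0002]]
rot [0.016, 0.025, 0.031] n 1
```

View pics/w3c.png

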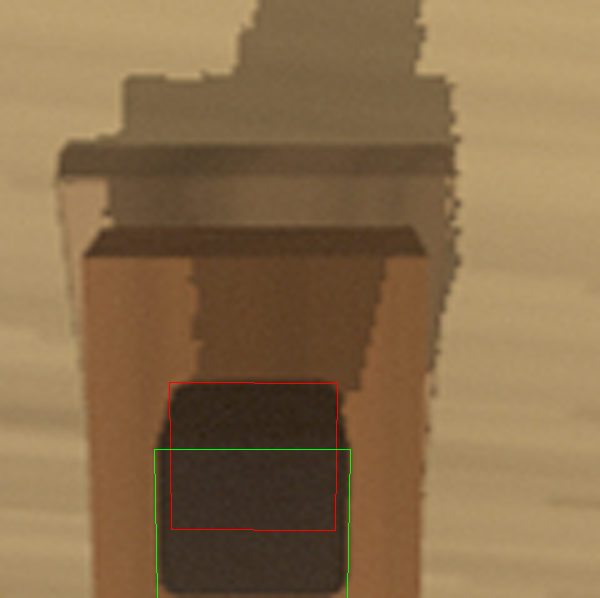

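Alignment is good: the fitted outline lies on the grip to within about 2 mm. Next is the 80 mm advance along the axis.

jog_arm(linear=[[0.001,-0.002,0.015],[0,0,0.015],[0,0,0.015],[0,0,0.015],[0,0,0.012],[0,0,0.0]], delta_rot=[[0,0,0],[0,0,0],[0,0,0],[0,0,0],[0,0,0],[0,0,0]], gripper=[1,1,1,1,1,1])

```text
time: 2.68
tool_pos: [473.1, 287.1, 87.3]
tool_rot: [0.302, -0.065, 0.951, 0.021]
wrist_force: [0.6, -0.2, 0.8]
grip_width: 1.0
```

```bash
sed -i 's/^T=.*$/T=H-ax()*19; plan(T,Rt_tilt(7.5,35),1)/' ov.py; python3 ov.py pics/w4c.png; python3 -c "
from h import *
cv2.imwrite('pics/w4.png',env.camera('wrist')[:,:,::-1])"
```

```text
t 2.67 tcp [473.1 287.1  87.3] z [ 0.572  0.079 -0.816] y [-0.137  0.991  0.   ] F [ 0.6 -0.2  0.8] w 1.0
linear [[0.0014, -0.002, 0.0062]]
rot [0.036, 0.045, 0.045] n 1
```

View pics/w4.png

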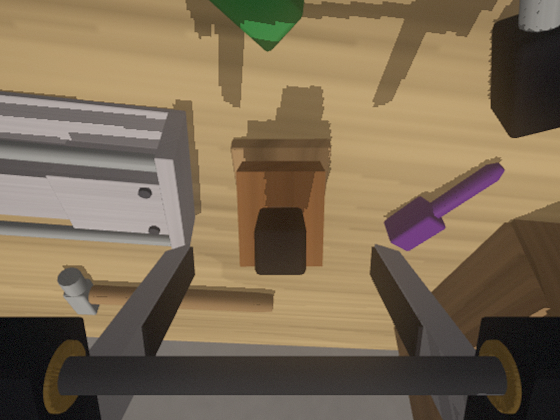

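jog_arm(linear=[[0.001,-0.002,0.006],[0,0,0],[0,0,0]], delta_rot=[[0.03,0.04,0.04],[0,0,0],[0,0,0]], gripper=[0.7,0.5,0.4], force=30)

```text
time: 3.15
tool_pos: [476.7, 286.3, 83.9]
tool_rot: [0.302, -0.063, 0.951, 0.021]
wrist_force: [0.6, -0.7, 0.1]
grip_width: 0.722
```

```bash
python3 ov.py pics/w5c.png; python3 -c "
from h import *
cv2.imwrite('pics/w5.png',env.camera('wrist')[:,:,::-1])"
```

```text
t 3.15 tcp [476.7 286.3  83.9] z [ 0.572  0.078 -0.817] y [-0.132  0.991  0.002] F [ 0.6 -0.7  0.1] w 0.722
linear [[0.0022, -0.0008, 0.0014]]
rot [0.021, 0.037, -0.001] n 1
```

View pics/w5.png

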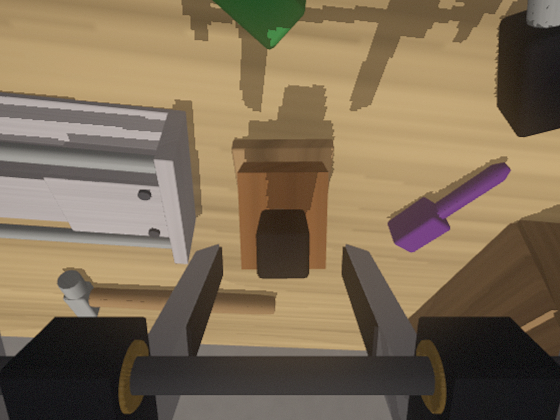

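jog_arm(linear=[[0.002,-0.001,0.001],[0,0,0],[0,0,0],[0,0,0],[0,0,0],[0,0,0]], delta_rot=[[0.02,0.03,0],[0,0,0],[0,0,0],[0,0,0],[0,0,0],[0,0,0]], gripper=[0.4,0.2,0.1,0.1,0.1,0.1], force=35)

```text
time: 4.0
tool_pos: [475.7, 285.3, 82.0]
tool_rot: [0.301, -0.062, 0.952, 0.02]
wrist_force: [0.7, -0.4, 0.2]
grip_width: 0.289
```

```bash
python3 ov.py pics/w6c.png; python3 -c "
from h import *
cv2.imwrite('pics/w6.png',env.camera('wrist')[:,:,::-1])"
```

```text
t 4.0 tcp [475.7 285.3  82. ] z [ 0.569  0.075 -0.819] y [-0.131  0.991  0.   ] F [ 0.7 -0.4  0.2] w 0.289
linear [[0.0002, 0.0001, 0.0005]]
rot [0.004, 0.01, 0.001] n 1
```

View pics/w6.png

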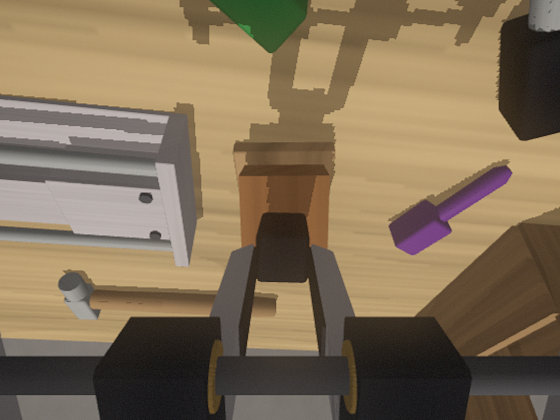

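jog_arm(linear=[[0,0,-0.006],[0,0,-0.01],[0,0,-0.01],[0,0,-0.01],[0,0,-0.01],[0,0,-0.012],[0,0,-0.012],[0,0,0]], delta_rot=[[0,0,0],[0,0,0],[0,0,0],[0,0,0],[0,0,0],[0,0,0],[0,0,0],[0,0,0]], gripper=[0.1,0.1,0.1,0.1,0.1,0.1,0.1,0.1])

```text
time: 5.1
tool_pos: [431.1, 278.7, 142.2]
tool_rot: [0.299, -0.062, 0.952, 0.019]
wrist_force: [-0.6, 0.0, -2.3]
grip_width: 0.29
```

```bash
python3 -c "
from g import *
plan(H-ax()*19+80*ax(),Rt_tilt(7.5,35),1)
cv2.imwrite('pics/w7.png',env.camera('wrist')[:,:,::-1])"
```

```text
t 5.1 tcp [431.1 278.7 142.2] z [ 0.567  0.074 -0.82 ] y [-0.13   0.991 -0.   ] F [-0.6  0.  -2.3] w 0.29
linear [[-0.0021, 0.0008, -0.0043]]
rot [-0.004, -0.02, -0.0] n 1
```

View pics/w7.png

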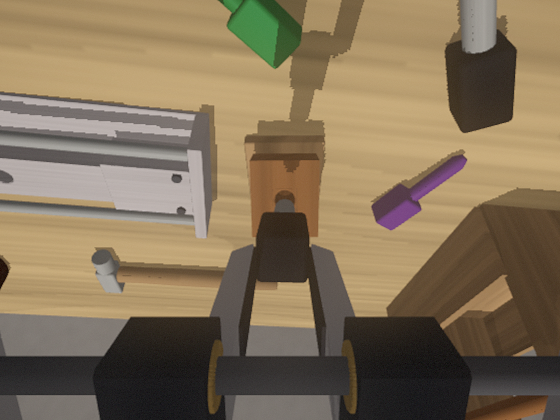

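jog_arm(linear=[[-0.006,0,-0.012],[-0.01,0,-0.017],[-0.01,0,-0.017],[0,0,0]], delta_rot=[[0,0,0],[0,0,0],[0,0,0],[0,0,0]], gripper=[0.1,0.1,0.1,0.1])

```text
time: 5.65
tool_pos: [425.8, 277.6, 196.3]
tool_rot: [0.298, -0.062, 0.952, 0.019]
wrist_force: [-0.8, 0.2, -1.2]
grip_width: 0.292
```

```bash
python3 -c "
from g import *
plan([520,50,175],Rt_tilt(0,0),8)"
```

```text
t 5.65 tcp [425.8 277.6 196.3] z [ 0.565  0.073 -0.822] y [-0.13   0.992 -0.001] F [-0.8  0.2 -1.2] w 0.292
linear [[-0.005, -0.0297, 0.0068], [-0.006, -0.0296, 0.0065], [-0.0069, -0.0295, 0.0061], [-0.0079, -0.0293, 0.0057], [-0.0087, -0.0292, 0.0052], [-0.0096, -0.029, 0.0047], [-0.0104, -0.0288, 0.0041], [-0.0111, -0.0286, 0.0034]]
rot [0.045, 0.723, 0.151] n 8
```

jog_arm(linear=[[-0.005,-0.03,0.003],[-0.006,-0.03,0.004],[-0.007,-0.03,0.005],[-0.008,-0.029,0.005],[-0.009,-0.029,0.005],[-0.01,-0.029,0.005],[-0.01,-0.028,0.004],[-0.01,-0.015,0.003]], delta_rot=[[0.05,0.72,0.15],[0.05,0.72,0.15],[0.05,0.72,0.15],[0.05,0.72,0.15],[0.05,0.72,0.15],[0.05,0.72,0.15],[0.05,0.72,0.15],[0,0.5,0.15]], gripper=[0.1,0.1,0.1,0.1,0.1,0.1,0.1,0.1])

```text
time: 6.65
tool_pos: [514.2, 56.2, 175.3]
tool_rot: [0.0, -0.0, 1.0, -0.001]
wrist_force: [1.1, 0.5, -1.5]
grip_width: 0.287
```

jog_arm(linear=[[0,0,0],[0,0,0]], delta_rot=[[0,0,0],[0,0,0]], gripper=[0.1,0.1])

```text
time: 6.9
tool_pos: [514.5, 55.0, 172.9]
tool_rot: [-0.001, 0.001, 1.0, -0.001]
wrist_force: [0.2, 0.5, -1.7]
grip_width: 0.291
```

```bash
python3 -c "
from g import *
plan([520,50,135],Rt_tilt(0,0),2)
for n in('scene','top','wrist'):
  im=env.camera(n)[:,:,::-1]; np.save(f'{n}8.npy',im); cv2.imwrite(f'pics/{n}8.png',im)
crop(cv2.imread('pics/scene8.png'),160,100,360,265,4,'pics/s8c.png')
crop(cv2.imread('pics/top8.png'),210,175,380,250,4.7,'pics/t8c.png')"
```

```text
t 6.9 tcp [514.5  55.  172.9] z [-0.002 -0.002 -1.   ] y [ 0.001  1.    -0.002] F [ 0.2  0.5 -1.7] w 0.291
linear [[-0.0028, -0.0024, 0.019], [-0.0028, -0.0025, 0.019]]
rot [-0.009, -0.011, -0.007] n 2
```

View pics/s8c.png

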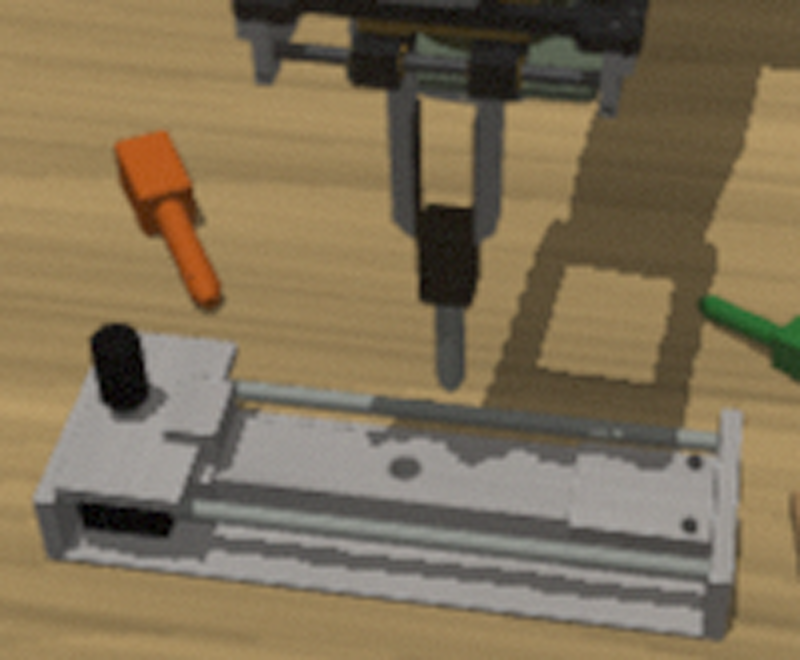

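View pics/wrist8.png

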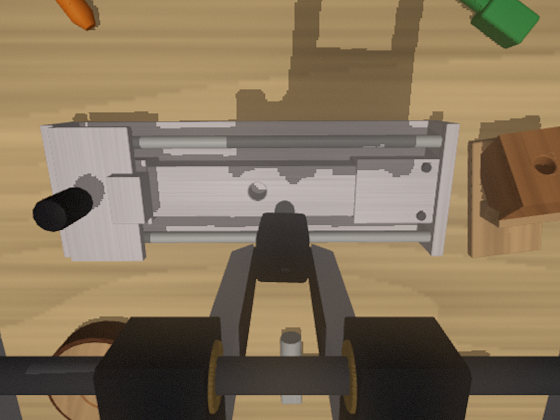

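```bash
python3 -c "
from g import *
s=env.get_state();T=s['tool_pos'];i=env.camera_info('scene')
c=lambda P:((proj(i,P)-[160,100])*4).round(0)
print('tcp',c(T),'tip exp',c(T-[0,0,68.5]))
for d in (50,60,68.5,80,90): print(d,c(T-[0,0,d]), 'head bottom',c(T-[-14,0,d-65]))
w=env.camera_info('wrist'); print(proj(w,[T-[0,0,d] for d in(0,50,68.5,90)]))
"
```

```text
tcp [[446. 282.]] tip exp [[447. 380.]]
50 [[447. 355.]] head bottom [[441. 278.]]
60 [[447. 369.]] head bottom [[441. 293.]]
68.5 [[447. 380.]] head bottom [[442. 306.]]
80 [[447. 396.]] head bottom [[442. 323.]]
90 [[447. 409.]] head bottom [[442. 337.]]
[[283.09876951 235.9780902 ]
 [283.08281533 211.81488982]
 [283.07822158 204.85747462]
 [283.07352934 197.75090504]]
```

View pics/top8.png

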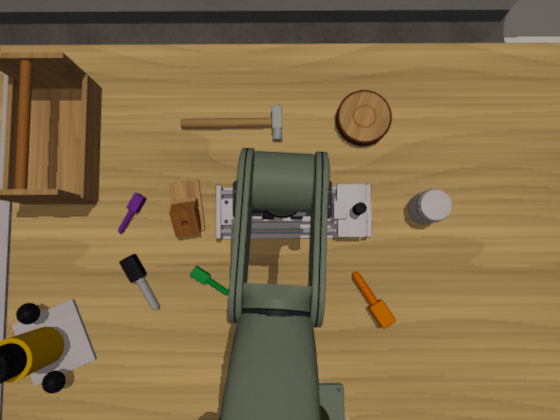

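```bash
python3 -c "
from g import *
im=cv2.imread('pics/wrist8.png'); crop(im,230,165,320,225,8,'pics/w8c.png')
w=env.camera_info('wrist');i=env.camera_info('scene')
print(onz(w,257.5,190.5,40),onz(i,160+404/4,100+468/4,40))
print('tip tri',tri([(w,285,205),(i,160+451/4,100+383/4)]))
"
```

```text
[519.04857422  30.4453696   40.        ] [521.36950512  31.72841015  40.        ]
tip tri [514.86398929  57.34676389 103.80002143]
```

View pics/w8c.png

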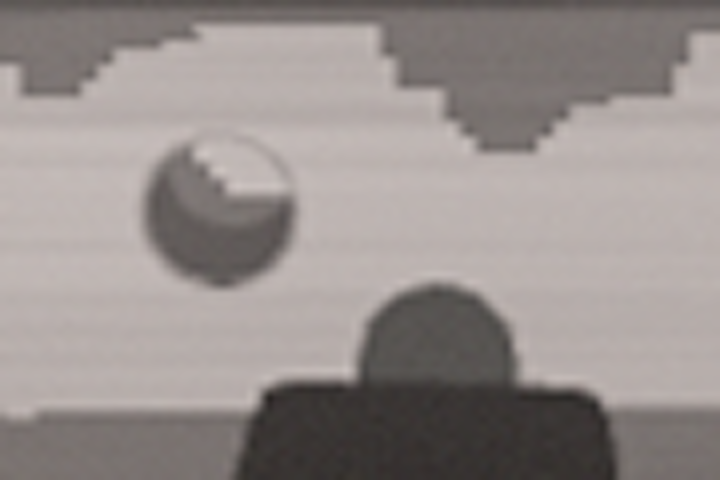

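jog_arm(linear=[[-0.005,-0.007,0.025],[0,0,0.022],[0,0,0.005],[0,0,0]], delta_rot=[[-0.02,-0.02,-0.01],[0,0,0],[0,0,0],[0,0,0]], gripper=[0.1,0.1,0.1,0.1])

```text
time: 7.55
tool_pos: [519.2, 50.8, 123.3]
tool_rot: [0.003, -0.003, 1.0, -0.0]
wrist_force: [0.0, 0.3, -1.7]
grip_width: 0.294
```

```bash
python3 -c "
from g import *
plan([519.7,48,109],Rt_tilt(0,0),1)
i=env.camera_info('wrist')
im=env.camera('wrist')[:,:,::-1];crop(im,220,155,320,230,8,'pics/w9c.png')
im=env.camera('scene')[:,:,::-1];crop(im,230,150,310,240,6.5,'pics/s9c.png')
T=env.get_state()['tool_pos'];
print('tip exp wrist crop',(proj(i,T+[.3,2,-69.5])-[220,155])*8,'scene',(proj(env.camera_info('scene'),T+[.3,2,-69.5])-[230,150])*6.5)"
```

```text
t 7.55 tcp [519.2  50.8 123.3] z [ 0.007  0.    -1.   ] y [-0.005  1.    -0.   ] F [ 0.   0.3 -1.7] w 0.294
linear [[-0.0004, -0.0028, 0.0143]]
rot [-0.0, 0.067, 0.051] n 1
tip exp wrist crop [[521.57021001 401.07054717]] scene [[261.5131357  411.03629825]]
```

View pics/w9c.png

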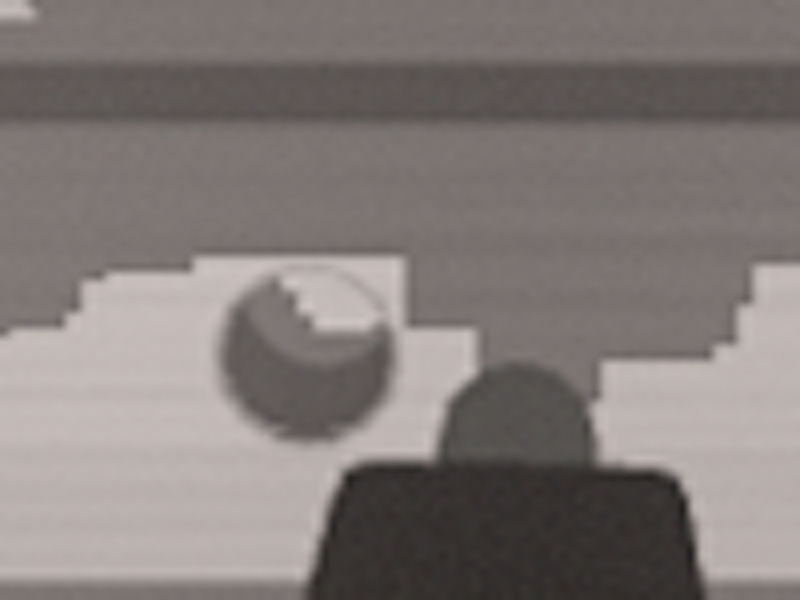

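View pics/s9c.png

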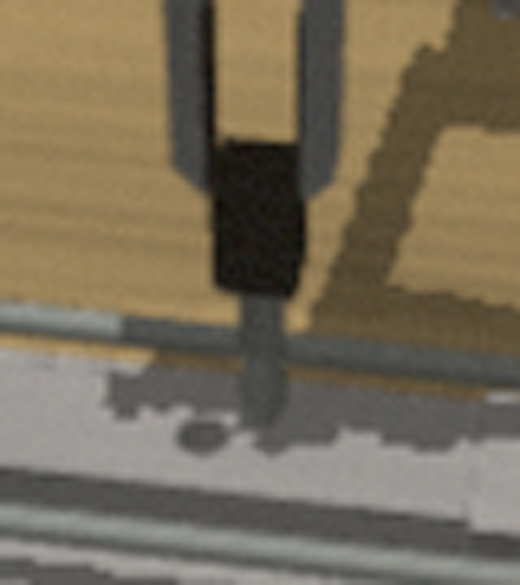

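jog_arm(linear=[[-0.0005,-0.003,0.009],[0,0,0.002],[0,0,0]], delta_rot=[[0,0.07,0.05],[0,0,0],[0,0,0]], gripper=[0.1,0.1,0.1])

```text
time: 8.02
tool_pos: [521.8, 47.4, 113.8]
tool_rot: [0.002, 0.0, 1.0, -0.0]
wrist_force: [0.9, 0.3, -2.2]
grip_width: 0.289
```

jog_arm(linear=[[0,0,0.001],[0,0,0]], delta_rot=[[0,0,0],[0,0,0]], gripper=[0.1,0.1])

```text
time: 8.28
tool_pos: [522.0, 47.3, 112.9]
tool_rot: [0.002, 0.0, 1.0, -0.0]
wrist_force: [-0.1, -0.3, -2.4]
grip_width: 0.29
```

jog_arm(linear=[[0.002,0,0.0015],[0,0,0],[0,0,0.0015],[0,0,0]], delta_rot=[[0,0.03,0],[0,0,0],[0,0,0],[0,0,0]], gripper=[0.1,0.1,0.1,0.1])

```text
time: 8.78
tool_pos: [519.9, 47.4, 109.8]
tool_rot: [0.0, 0.0, 1.0, -0.0]
wrist_force: [0.5, 0.1, -2.5]
grip_width: 0.291
```

jog_arm(linear=[[0,0,0.0015],[0,0,0]], delta_rot=[[0,0,0],[0,0,0]], gripper=[0.1,0.1])

```text
time: 9.02
tool_pos: [520.9, 47.3, 109.4]
tool_rot: [0.001, 0.0, 1.0, -0.0]
wrist_force: [-1.0, 0.5, -1.6]
grip_width: 0.288
```

jog_arm(linear=[[0,0,0.0015],[0,0,0]], delta_rot=[[0,0,0],[0,0,0]], gripper=[0.1,0.1])

```text
time: 9.28
tool_pos: [521.9, 47.3, 109.3]
tool_rot: [0.002, 0.0, 1.0, -0.0]
wrist_force: [-1.1, 0.0, -0.7]
grip_width: 0.285
```

jog_arm(linear=[[0,0,0.0015],[0,0,0.001]], delta_rot=[[0,0,0],[0,0,0]], gripper=[0.1,0.1])

```text
time: 9.52
tool_pos: [523.6, 47.3, 109.2]
tool_rot: [0.004, 0.0, 1.0, -0.0]
wrist_force: [-1.6, 0.7, 4.7]
grip_width: 0.29
```

jog_arm(linear=[[0.0035,0,-0.0005],[0,0,0]], delta_rot=[[0,0.08,0],[0,0,0]], gripper=[0.1,0.1])

```text
time: 9.78
tool_pos: [519.8, 47.3, 109.3]
tool_rot: [-0.0, 0.0, 1.0, -0.0]
wrist_force: [0.0, 0.4, 1.2]
grip_width: 0.29
```

jog_arm(linear=[[0,-0.004,0],[0,-0.004,0],[0,0,0]], delta_rot=[[0,0,0],[0,0,0],[0,0,0]], gripper=[0.1,0.1,0.1])

```text
time: 10.15
tool_pos: [520.1, 40.4, 109.3]
tool_rot: [0.0, 0.0, 1.0, 0.001]
wrist_force: [0.3, 1.8, 2.0]
grip_width: 0.292
```

```bash
cat > look.py <<'E'
from g import *
import sys
k=sys.argv[1]
plan([519.7,29,109],Rt_tilt(0,0),1)
i=env.camera_info('wrist')
im=env.camera('wrist')[:,:,::-1];crop(im,220,155,320,230,8,f'pics/w{k}c.png')
im=env.camera('scene')[:,:,::-1];crop(im,220,150,300,240,6.5,f'pics/s{k}c.png')
E
python3 look.py 10
```

```text
t 10.15 tcp [520.1  40.4 109.3] z [ 0.     0.003 -1.   ] y [0.001 1.    0.003] F [0.3 1.8 2. ] w 0.292
linear [[0.0004, -0.0114, 0.0002]]
rot [0.026, 0.003, -0.006] n 1
```

View pics/w10c.png

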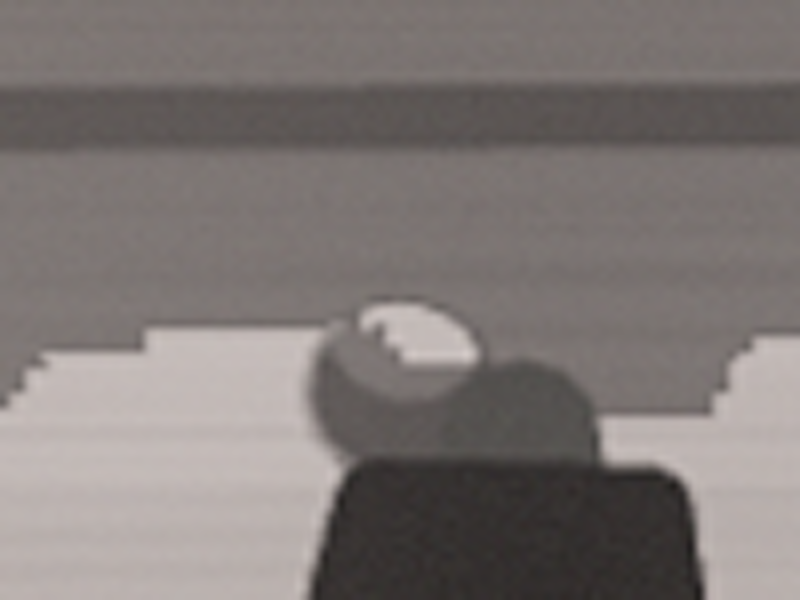

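View pics/s10c.png

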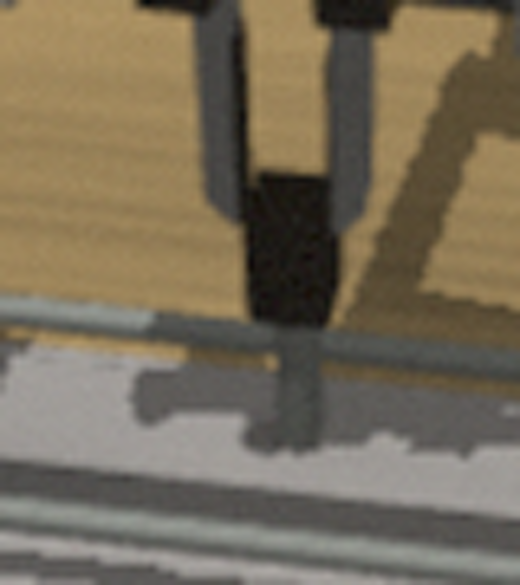

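jog_arm(linear=[[0.0003,-0.004,0],[0,-0.004,0],[0,-0.003,0],[0,-0.001,0],[0,0,0]], delta_rot=[[0.03,0,0],[0,0,0],[0,0,0],[0.02,0,0],[0,0,0]], gripper=[0.1,0.1,0.1,0.1,0.1])

```text
time: 10.88
tool_pos: [517.9, 26.0, 107.2]
tool_rot: [-0.002, 0.0, 1.0, -0.003]
wrist_force: [1.4, 0.2, -1.8]
grip_width: 0.29
```

```bash
python3 look.py 11
```

```text
t 10.88 tcp [517.9  26.  107.2] z [-0.004 -0.006 -1.   ] y [ 0.     1.    -0.006] F [ 1.4  0.2 -1.8] w 0.29
linear [[-0.0018, 0.003, -0.0018]]
rot [-0.058, -0.037, -0.003] n 1
```

View pics/w11c.png

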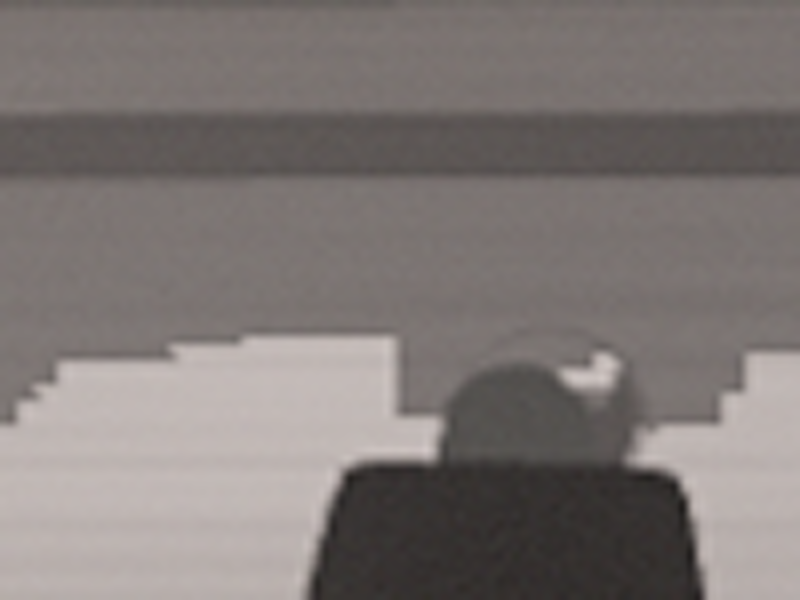

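View pics/s11c.png

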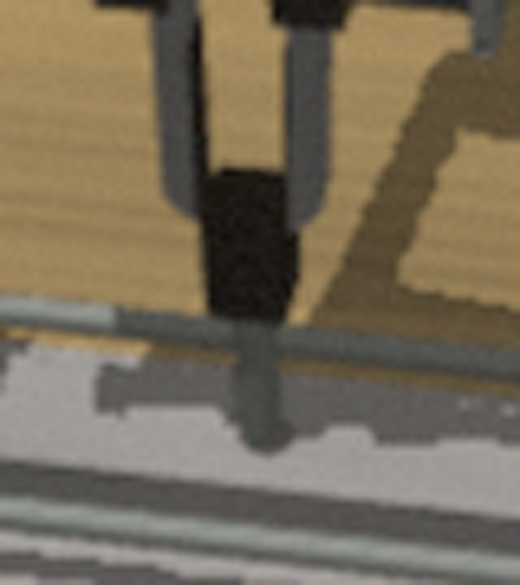

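jog_arm(linear=[[-0.002,0.003,0],[0,0,0],[0,0,0]], delta_rot=[[-0.06,-0.04,0],[0,0,0],[0,0,0]], gripper=[0.1,0.1,0.1])

```text
time: 11.35
tool_pos: [520.2, 29.5, 107.3]
tool_rot: [0.0, -0.0, 1.0, 0.0]
wrist_force: [-0.3, 0.7, -2.3]
grip_width: 0.287
```

```bash
python3 look.py 12
```

```text
t 11.35 tcp [520.2  29.5 107.3] z [ 0.001  0.001 -1.   ] y [-0.     1.     0.001] F [-0.3  0.7 -2.3] w 0.287
linear [[0.0005, -0.0005, -0.0017]]
rot [0.007, 0.008, 0.002] n 1
```

View pics/w12c.png

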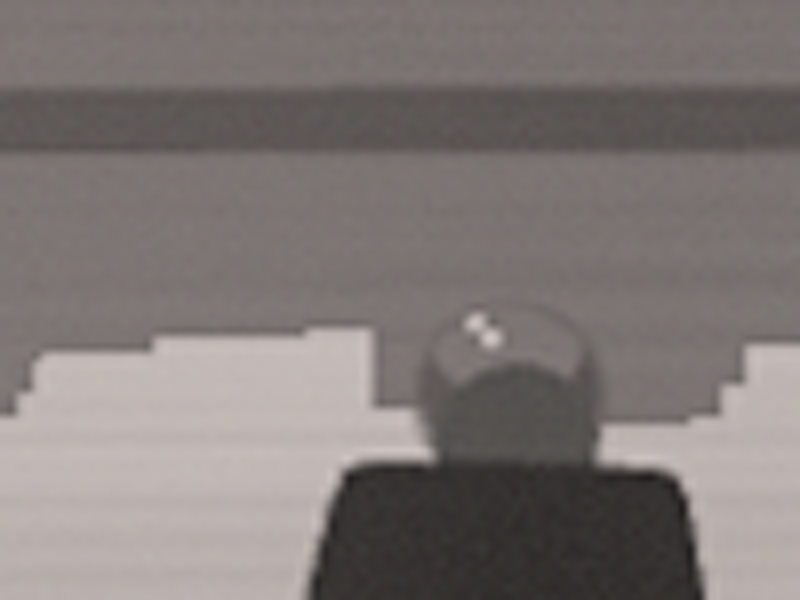

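jog_arm(linear=[[0.0004,-0.0005,0.003],[0,0,0.002],[0,0,0]], delta_rot=[[0,0,0],[0,0,0],[0,0,0]], gripper=[0.1,0.1,0.1])

```text
time: 11.82
tool_pos: [519.5, 29.0, 101.9]
tool_rot: [0.0, -0.0, 1.0, 0.0]
wrist_force: [-0.2, 0.1, -1.2]
grip_width: 0.291
```

jog_arm(linear=[[0,0,0.003],[0,0,0.003],[0,0,0]], delta_rot=[[0,0,0],[0,0,0],[0,0,0]], gripper=[0.1,0.1,0.1])

```text
time: 12.2
tool_pos: [519.1, 29.0, 95.2]
tool_rot: [-0.0, -0.0, 1.0, 0.0]
wrist_force: [0.6, -0.4, -1.7]
grip_width: 0.291
```

jog_arm(linear=[[0,0,0.003],[0,0,0.002],[0,0,0]], delta_rot=[[0,0,0],[0,0,0],[0,0,0]], gripper=[0.1,0.1,0.1])

```text
time: 12.58
tool_pos: [519.2, 29.0, 89.8]
tool_rot: [-0.0, -0.0, 1.0, 0.0]
wrist_force: [-0.5, 0.1, -1.9]
grip_width: 0.292
```

Sliding in freely. The bottom is expected at TCP z of about 81.5.

jog_arm(linear=[[0,0,0.003],[0,0,0.003],[0,0,0]], delta_rot=[[0,0,0],[0,0,0],[0,0,0]], gripper=[0.1,0.1,0.1])

```text
time: 12.95
tool_pos: [519.2, 29.0, 83.4]
tool_rot: [-0.0, -0.0, 1.0, 0.0]
wrist_force: [-0.0, -0.1, -2.9]
grip_width: 0.292
```

jog_arm(linear=[[0,0,0.002],[0,0,0.001],[0,0,0]], delta_rot=[[0,0,0],[0,0,0],[0,0,0]], gripper=[0.1,0.1,0.1])

```text
time: 13.32
tool_pos: [520.1, 28.9, 81.4]
tool_rot: [0.001, -0.0, 1.0, 0.0]
wrist_force: [-1.1, -0.2, -1.6]
grip_width: 0.292
```

```bash
python3 look.py 13; python3 -c "
from h import *
print(env.get_state()['moment'])"
```

```text
t 13.32 tcp [520.1  28.9  81.4] z [ 0.002  0.001 -1.   ] y [-0.     1.     0.001] F [-1.1 -0.2 -1.6] w 0.292
linear [[0.0004, 0.0001, -0.0276]]
rot [0.005, 0.014, 0.002] n 1
[ 0.03687637  0.19116999 -0.0013488 ]
```

View pics/s13c.png

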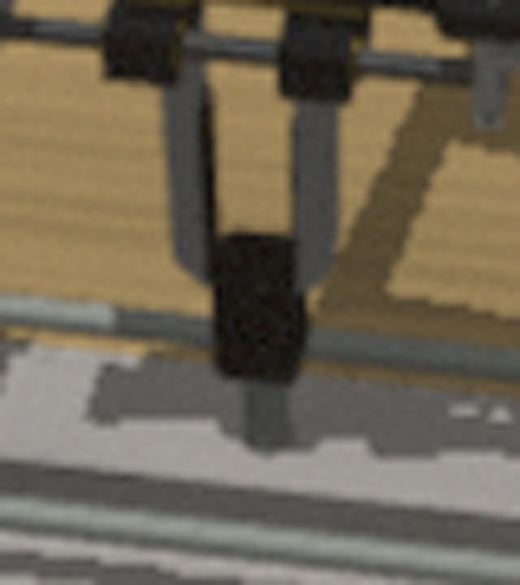

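jog_arm(linear=[[0,0,0],[0,0,0],[0,0,0],[0,0,0]], delta_rot=[[0,0,0],[0,0,0],[0,0,0],[0,0,0]], gripper=[0.4,0.5,0.6,0.6])

```text
time: 13.92
tool_pos: [521.1, 28.8, 81.8]
tool_rot: [0.002, -0.0, 1.0, 0.0]
wrist_force: [-0.1, 0.3, -0.3]
grip_width: 0.597
```

jog_arm(linear=[[0,0,-0.01],[0,0,-0.02],[0,0,-0.03],[0,0,-0.03],[0,0,-0.02],[0,0,0]], delta_rot=[[0,0,0],[0,0,0],[0,0,0],[0,0,0],[0,0,0],[0,0,0]], gripper=[0.6,0.6,0.6,0.6,0.6,0.6])

```text
time: 14.68
tool_pos: [521.4, 28.7, 198.5]
tool_rot: [0.003, -0.0, 1.0, 0.0]
wrist_force: [-0.6, 0.3, -0.7]
grip_width: 0.601
```

```bash
python3 -c "
from g import *
s=env.get_state();print(s['tool_pos'],s['wrist_force'],s['grip_width'])
im=env.camera('scene')[:,:,::-1].copy();crop(im,160,130,360,265,4,'pics/s14c.png')
cv2.imwrite('pics/w14.png',env.camera('wrist')[:,:,::-1])
"
```

```text
[521.43744421  28.68033299 198.46534743] [-0.55260062  0.28294307 -0.67205576] 0.6005846697741604
```

View pics/s14c.png

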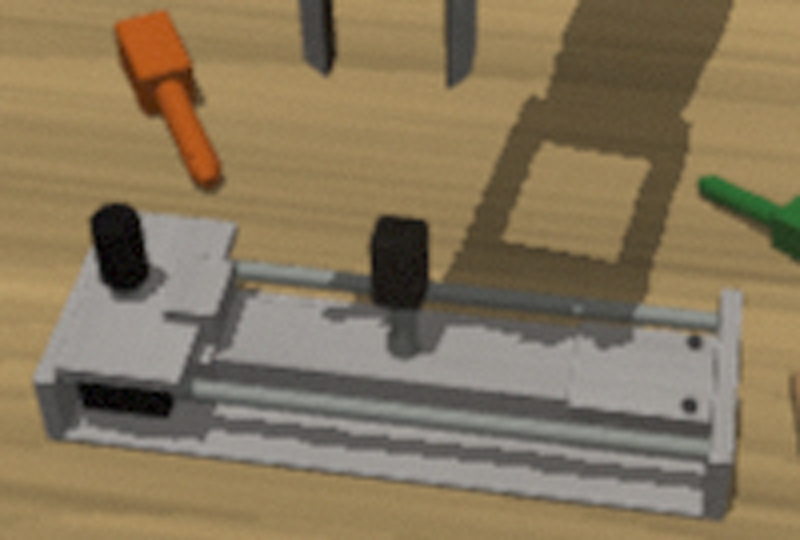

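View pics/w14.png

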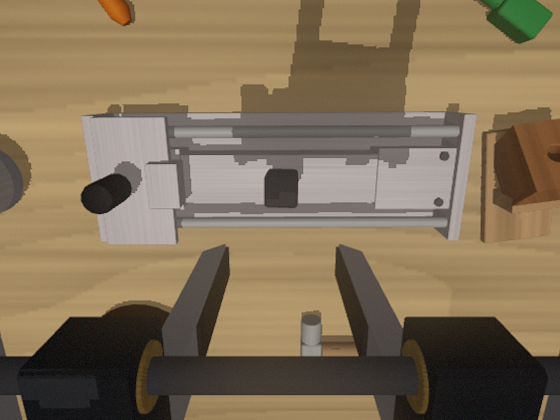

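jog_arm(linear=[[0.001,-0.03,0],[0,-0.035,0],[0,-0.035,0],[0,-0.03,0],[0,-0.02,0],[0,0,0]], delta_rot=[[0,0.05,0],[0,0,0],[0,0,0],[0,0,0],[0,0,0],[0,0,0]], gripper=[0.8,0.8,0.8,0.8,0.8,0.8])

```text
time: 15.52
tool_pos: [512.7, -122.9, 185.8]
tool_rot: [-0.01, -0.001, 1.0, 0.003]
wrist_force: [-0.1, -0.6, -0.2]
grip_width: 0.8
```

```bash
python3 -c "
from g import *
plan([520,-126,160],Rt_tilt(0,0),1)
i=env.camera_info('wrist')
cv2.imwrite('pics/w15.png',env.camera('wrist')[:,:,::-1]); print(proj(i,[[520.5,-126,116],[520.5,-126,72]]))
"
```

```text
t 15.53 tcp [ 512.7 -122.9  185.8] z [-0.019  0.006 -1.   ] y [-0.002  1.     0.006] F [-0.1 -0.6 -0.2] w 0.8
linear [[-0.0078, -0.0033, 0.0257]]
rot [0.062, -0.186, 0.017] n 1
[[278.50082752 215.09036333]
 [278.65915528 201.19629001]]
```

View pics/w15.png

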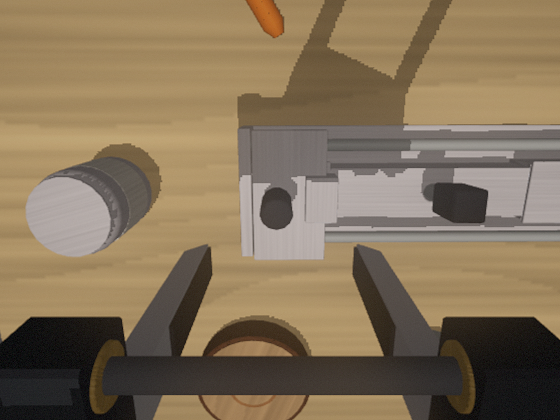

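jog_arm(linear=[[-0.008,-0.004,0.015],[0,0,0.02],[0,0,0.02],[0,0,0]], delta_rot=[[0.06,-0.19,0.02],[0,0,0],[0,0,0],[0,0,0]], gripper=[0.8,0.8,0.8,0.8])

```text
time: 16.08
tool_pos: [519.2, -120.7, 127.1]
tool_rot: [-0.001, -0.002, 1.0, 0.002]
wrist_force: [-1.1, -0.6, 0.9]
grip_width: 0.801
```

```bash
python3 -c "
from g import *
plan([520.5,-127,84],Rt_tilt(0,0),2)
im=env.camera('scene')[:,:,::-1].copy();crop(im,130,100,330,250,4,'pics/s16c.png')
"
```

```text
t 16.07 tcp [ 519.2 -120.7  127.1] z [-0.003  0.004 -1.   ] y [-0.005  1.     0.004] F [-1.1 -0.6  0.9] w 0.801
linear [[-0.0007, -0.0032, 0.0215], [-0.0007, -0.0032, 0.0215]]
rot [0.019, -0.012, 0.022] n 2
```

View pics/s16c.png

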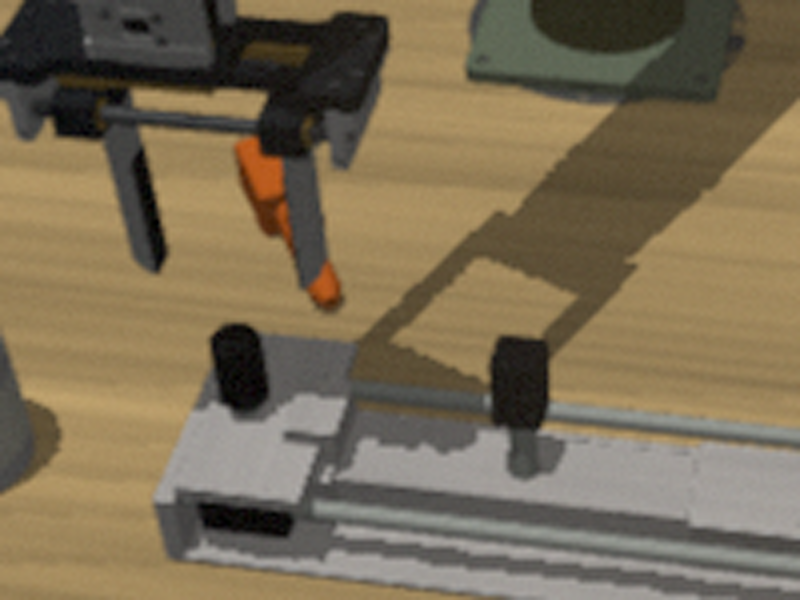

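jog_arm(linear=[[-0.001,-0.006,0.006],[0,0,0.013],[0,0,0.012],[0,0,0.004],[0,0,0]], delta_rot=[[0.04,-0.02,0.04],[0,0,0],[0,0,0],[0,0,0],[0,0,0]], gripper=[0.8,0.8,0.8,0.8,0.8])

```text
time: 16.75
tool_pos: [522.8, -127.4, 92.8]
tool_rot: [0.002, -0.0, 1.0, -0.001]
wrist_force: [0.2, 0.5, 0.5]
grip_width: 0.798
```

jog_arm(linear=[[0,0,0],[0,0,0],[0,0,0],[0,0,0],[0,0,0],[0,0,0]], delta_rot=[[0,0,0],[0,0,0],[0,0,0],[0,0,0],[0,0,0],[0,0,0]], gripper=[0.5,0.2,0.2,0.2,0.2,0.2], force=10)

```text
time: 17.5
tool_pos: [523.8, -127.9, 94.1]
tool_rot: [0.004, -0.0, 1.0, -0.002]
wrist_force: [-0.2, 0.1, -0.8]
grip_width: 0.216
```

```bash
python3 -c "
from g import *
plan([520.5,-127,84],Rt_tilt(0,0),2)
im=env.camera('scene')[:,:,::-1].copy();crop(im,130,100,330,250,4,'pics/s17c.png')
cv2.imwrite('pics/w17.png',env.camera('wrist')[:,:,::-1]);
"
```

```text
t 17.5 tcp [ 523.8 -127.9   94.1] z [ 0.007 -0.003 -1.   ] y [-0.001  1.    -0.003] F [-0.2  0.1 -0.8] w 0.216
linear [[0.0017, 0.0004, 0.005], [0.0017, 0.0004, 0.005]]
rot [-0.016, 0.034, 0.004] n 2
```

View pics/s17c.png

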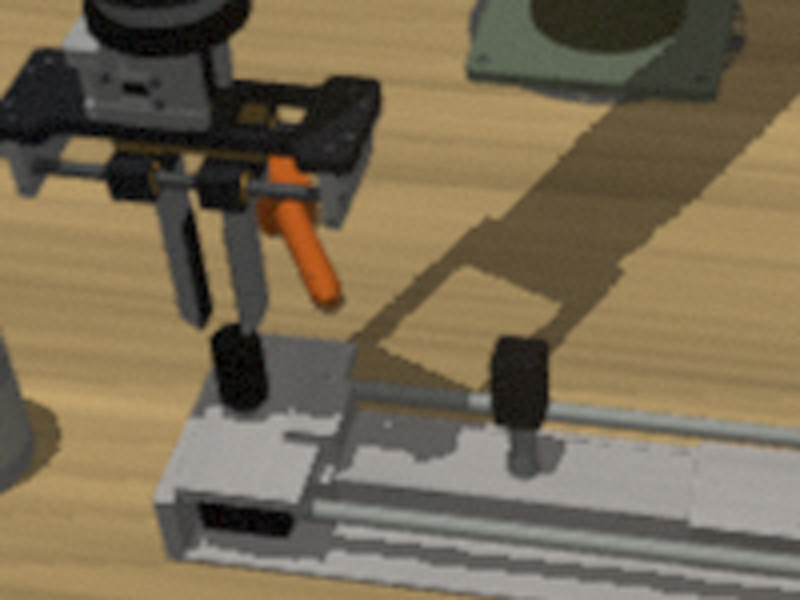

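View pics/w17.png

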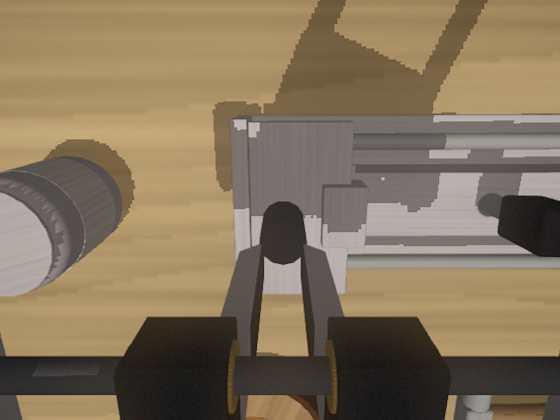

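```bash
python3 -c "
from g import *
i=env.camera_info('scene')
print('s14',(proj(i,[521.4,28.7,198.5])-[160,130])*4)
for z in(94,110,130):print('s17',z,(proj(i,[523.8,-127.9,z])-[130,100])*4)
print('knob',(proj(i,[[520.5,-127,116],[520.5,-127,72]])-[130,100])*4)
im=env.camera('scene')[:,:,::-1].copy();crop(im,165,135,225,215,7,'pics/s18c.png')
"
```

```text
s14 [[390.14763204 127.9022448 ]]
s17 94 [[234.30297513 370.22346445]]
s17 110 [[230.05213845 348.75589765]]
s17 130 [[224.59077958 321.1749542 ]]
knob [[231.86029921 336.66773228]
 [243.27538686 395.00515752]]
```

View pics/s18c.png

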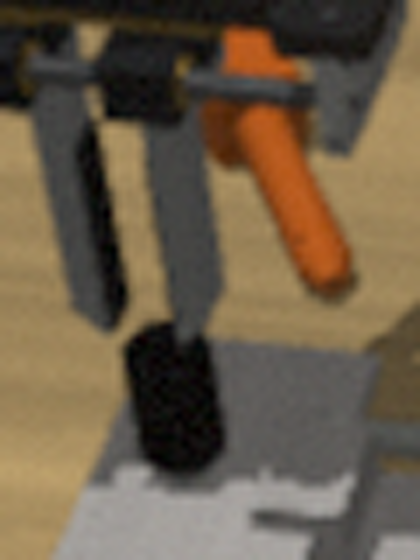

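jog_arm(linear=[[0.003,0,0],[0,0,0],[0,0,0],[0,0,0]], delta_rot=[[-0.03,0.07,0],[0,0,0],[0,0,0],[0,0,0]], gripper=[0.5,0.5,0.5,0.5])

```text
time: 18.15
tool_pos: [520.5, -127.8, 93.9]
tool_rot: [-0.0, -0.0, 1.0, 0.0]
wrist_force: [0.4, 1.1, -0.3]
grip_width: 0.502
```

jog_arm(linear=[[0,0,0.005],[0,0,0.006],[0,0,0.004],[0,0,0]], delta_rot=[[0,0,0],[0,0,0],[0,0,0],[0,0,0]], gripper=[0.5,0.5,0.5,0.5])

```text
time: 18.65
tool_pos: [520.1, -127.6, 77.4]
tool_rot: [-0.001, -0.0, 1.0, 0.0]
wrist_force: [0.8, 0.2, 0.4]
grip_width: 0.497
```

```bash
python3 -c "
from g import *
plan([520.5,-127,74],Rt_tilt(0,0),2)
im=env.camera('scene')[:,:,::-1].copy();crop(im,165,135,225,215,7,'pics/s19c.png')
cv2.imwrite('pics/w19.png',env.camera('wrist')[:,:,::-1]);
"
```

```text
t 18.65 tcp [ 520.1 -127.6   77.4] z [-0.002  0.001 -1.   ] y [-0.001  1.     0.001] F [0.8 0.2 0.4] w 0.497
linear [[-0.0002, 0.0003, 0.0017], [-0.0002, 0.0003, 0.0017]]
rot [0.003, -0.009, 0.004] n 2
```

View pics/s19c.png

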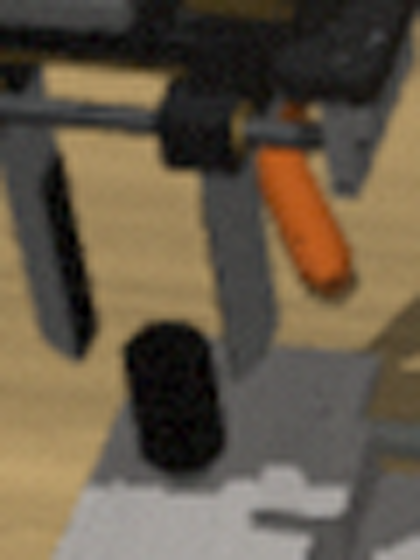

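View pics/w19.png

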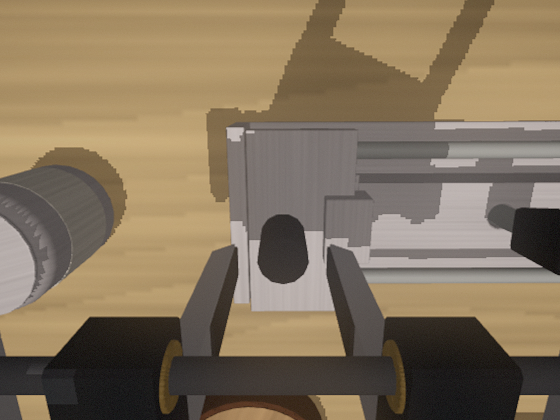

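jog_arm(linear=[[0,0,0.003],[0,0,0],[0,0,0],[0,0,0],[0,0,0]], delta_rot=[[0,0,0],[0,0,0],[0,0,0],[0,0,0],[0,0,0]], gripper=[0.3,0.2,0.2,0.2,0.2], force=10)

```text
time: 19.38
tool_pos: [520.8, -127.8, 75.1]
tool_rot: [-0.0, -0.0, 1.0, 0.0]
wrist_force: [1.1, -0.5, -1.3]
grip_width: 0.291
```

```bash
python3 -c "
from g import *
plan([520.5,-127,74],Rt_tilt(0,0),2)
im=env.camera('scene')[:,:,::-1].copy();crop(im,165,135,225,215,7,'pics/s20c.png')
"
```

```text
t 19.38 tcp [ 520.8 -127.8   75.1] z [-0.  0. -1.] y [-0.001  1.     0.   ] F [ 1.1 -0.5 -1.3] w 0.291
linear [[0.0001, 0.0004, 0.0005], [0.0001, 0.0004, 0.0005]]
rot [0.0, -0.001, 0.004] n 2
```

View pics/s20c.png

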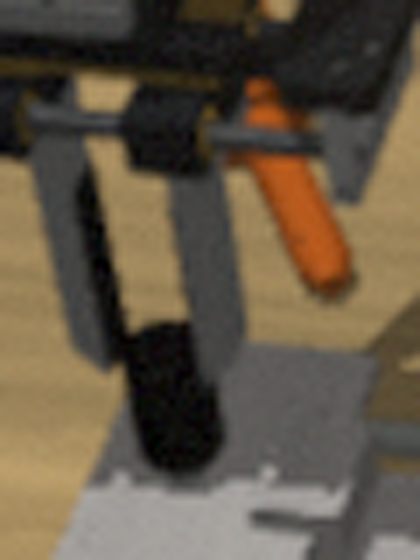

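jog_arm(linear=[[0,0.006,0],[0,0.01,0],[0,0.01,0],[0,0.01,0],[0,0.01,0],[0,0.01,0],[0,0.008,0],[0,0,0]], delta_rot=[[0,0,0],[0,0,0],[0,0,0],[0,0,0],[0,0,0],[0,0,0],[0,0,0],[0,0,0]], gripper=[0.2,0.2,0.2,0.2,0.2,0.2,0.2,0.2])

```text
time: 20.42
tool_pos: [520.5, -59.7, 75.0]
tool_rot: [-0.0, -0.001, 1.0, -0.001]
wrist_force: [0.1, -0.7, -0.2]
grip_width: 0.288
```

```bash
python3 -c "
from g import *
plan([520.5,-35,75],Rt_tilt(0,0),1)
im=env.camera('scene')[:,:,::-1].copy();crop(im,160,130,320,250,5,'pics/s21c.png')
"
```

```text
t 20.43 tcp [520.5 -59.7  75. ] z [-0.    -0.002 -1.   ] y [-0.002  1.    -0.002] F [ 0.1 -0.7 -0.2] w 0.288
linear [[-0.0, 0.0247, -0.0]]
rot [-0.018, -0.003, 0.019] n 1
```

View pics/s21c.png

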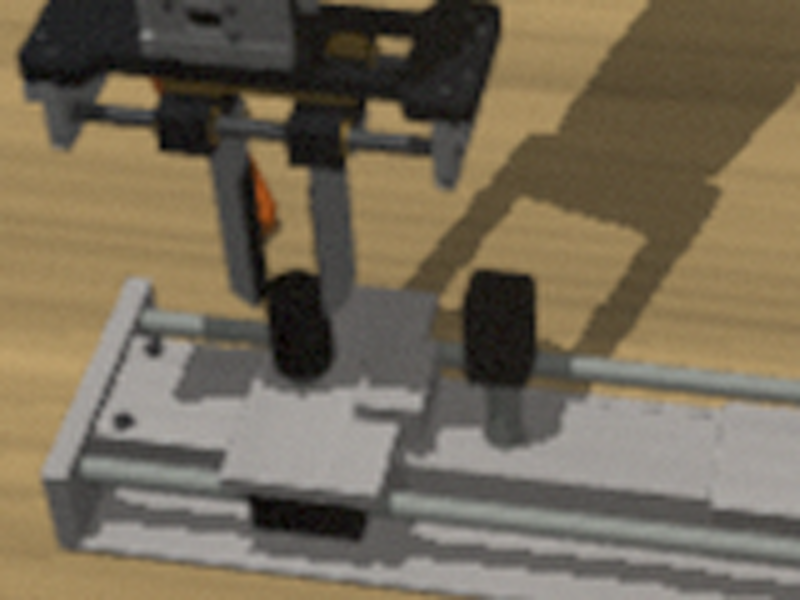

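jog_arm(linear=[[0,0.006,0],[0,0.006,0],[0,0.004,0],[0,0,0]], delta_rot=[[-0.02,0,0.02],[0,0,0],[0,0,0],[0,0,0]], gripper=[0.2,0.2,0.2,0.2])

```text
time: 20.98
tool_pos: [520.4, -43.7, 75.1]
tool_rot: [-0.0, 0.001, 1.0, -0.0]
wrist_force: [0.3, -0.4, 0.6]
grip_width: 0.293
```

```bash
python3 -c "
from g import *
plan([520.5,-35,75],Rt_tilt(0,0),1)
im=env.camera('scene')[:,:,::-1].copy();crop(im,220,170,300,230,10,'pics/s22c.png')
"
```

```text
t 20.98 tcp [520.4 -43.7  75.1] z [-0.001 -0.    -1.   ] y [ 0.001  1.    -0.   ] F [ 0.3 -0.4  0.6] w 0.293
linear [[-0.0, 0.0087, 0.0]]
rot [-0.003, -0.006, -0.012] n 1
```

View pics/s22c.png

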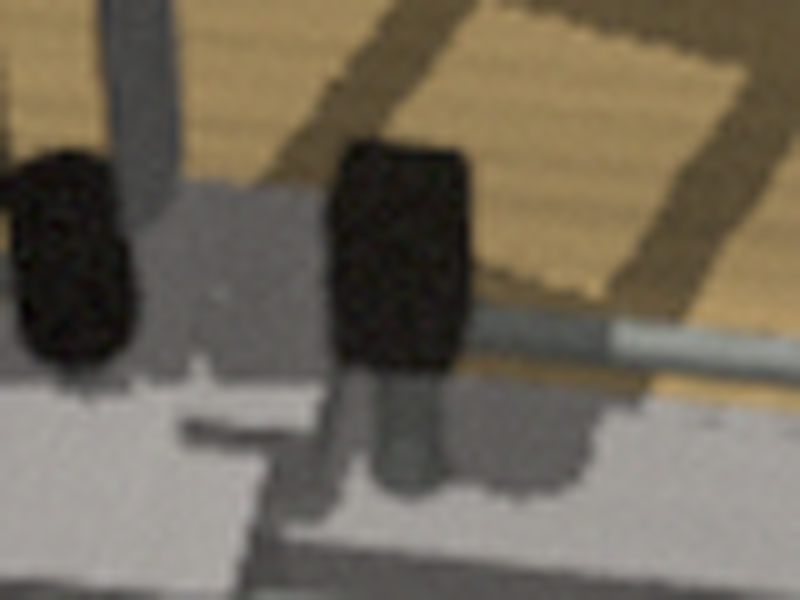

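jog_arm(linear=[[0,0.003,0],[0,0.002,0],[0,0,0]], delta_rot=[[0,0,-0.01],[0,0,0],[0,0,0]], gripper=[0.2,0.2,0.2])

```text
time: 21.4
tool_pos: [520.4, -38.8, 75.1]
tool_rot: [-0.0, 0.0, 1.0, -0.0]
wrist_force: [-0.1, -1.6, -0.6]
grip_width: 0.29
```

jog_arm(linear=[[0,0.0015,0],[0,0,0]], delta_rot=[[0,0,0],[0,0,0]], gripper=[0.2,0.2])

```text
time: 21.65
tool_pos: [520.5, -37.3, 75.1]
tool_rot: [-0.0, 0.0, 1.0, -0.0]
wrist_force: [-0.1, -0.8, -0.6]
grip_width: 0.29
```

jog_arm(linear=[[0,0.0015,0],[0,0,0]], delta_rot=[[0,0,0],[0,0,0]], gripper=[0.2,0.2])

```text
time: 21.9
tool_pos: [520.4, -35.7, 75.1]
tool_rot: [-0.0, 0.0, 1.0, -0.0]
wrist_force: [0.2, -1.1, -0.5]
grip_width: 0.293
```

jog_arm(linear=[[0,0.0015,0],[0,0,0]], delta_rot=[[0,0,0],[0,0,0]], gripper=[0.2,0.2])

```text
time: 22.15
tool_pos: [520.4, -34.1, 75.1]
tool_rot: [-0.0, 0.0, 1.0, -0.0]
wrist_force: [0.2, -0.6, -0.4]
grip_width: 0.292
```

```bash
python3 -c "
from g import *
plan([520.5,-35,75],Rt_tilt(0,0),1)
im=env.camera('scene')[:,:,::-1].copy();crop(im,220,170,300,230,10,'pics/s23c.png')
"
```

```text
t 22.15 tcp [520.4 -34.1  75.1] z [-0.001 -0.001 -1.   ] y [ 0.001  1.    -0.001] F [ 0.2 -0.6 -0.4] w 0.292
linear [[-0.0001, -0.0009, 0.0001]]
rot [-0.006, -0.006, -0.008] n 1
```

View pics/s23c.png

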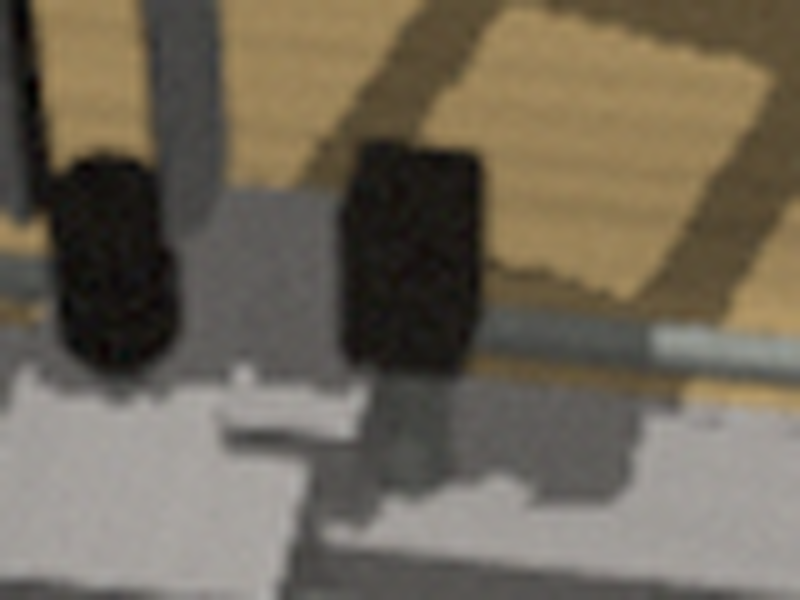

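jog_arm(linear=[[0,0,0],[0,0,0],[0,0,0]], delta_rot=[[0,0,0],[0,0,0],[0,0,0]], gripper=[0.4,0.48,0.48])

```text
time: 22.58
tool_pos: [520.7, -32.9, 75.2]
tool_rot: [-0.0, 0.001, 1.0, 0.001]
wrist_force: [-0.1, 0.7, -0.2]
grip_width: 0.473
```

jog_arm(linear=[[0,0,-0.008],[0,0,-0.015],[0,0,-0.02],[0,0,-0.03],[0,0,-0.03],[0,0,-0.03],[0,0,0]], delta_rot=[[0,0,0],[0,0,0],[0,0,0],[0,0,0],[0,0,0],[0,0,0],[0,0,0]], gripper=[0.48,0.48,0.48,0.48,0.48,0.48,0.48])

```text
time: 23.45
tool_pos: [522.3, -33.2, 218.9]
tool_rot: [0.003, 0.001, 1.0, 0.0]
wrist_force: [0.3, -0.0, 0.8]
grip_width: 0.48
```

jog_arm(linear=[[0.04,0,-0.02],[0.04,0,-0.01],[0.04,0,0],[0.04,0,0],[0.03,0,0],[0,0,0]], delta_rot=[[0,0,0],[0,0,0],[0,0,0],[0,0,0],[0,0,0],[0,0,0]], gripper=[0.48,0.48,0.48,0.48,0.48,0.48])

```text
time: 24.2
tool_pos: [323.8, -31.9, 242.6]
tool_rot: [-0.001, 0.0, 1.0, 0.002]
wrist_force: [0.3, -0.2, 0.6]
grip_width: 0.479
```

```bash
python3 -c "
from g import *
plan([520.5,-35,75],Rt_tilt(0,0),1)
im=env.camera('scene')[:,:,::-1].copy();cv2.imwrite('pics/s24.png',im);crop(im,220,170,300,230,10,'pics/s24c.png')
im=env.camera('top')[:,:,::-1].copy();cv2.imwrite('pics/t24.png',im);crop(im,220,180,340,250,6.5,'pics/t24c.png')
cv2.imwrite('pics/w24.png',env.camera('wrist')[:,:,::-1])
"
```

```text
t 24.2 tcp [323.8 -31.9 242.6] z [-0.002  0.003 -1.   ] y [0.001 1.    0.003] F [ 0.3 -0.2  0.6] w 0.479
linear [[-0.1971, -0.0034, 0.1672]]
rot [0.029, -0.019, -0.009] n 1
```

View pics/s24c.png

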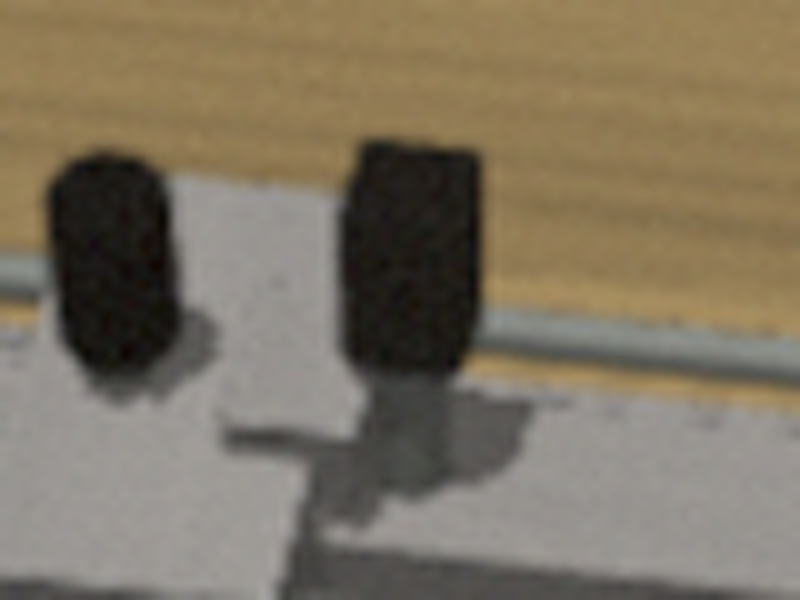

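View pics/t24c.png

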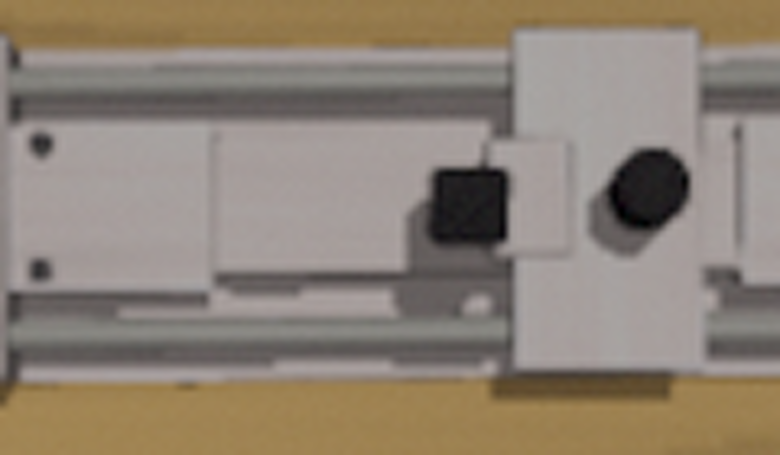

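View pics/w24.png

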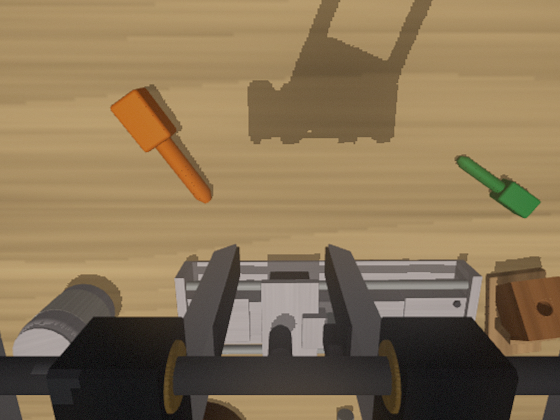

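View pics/s24.png

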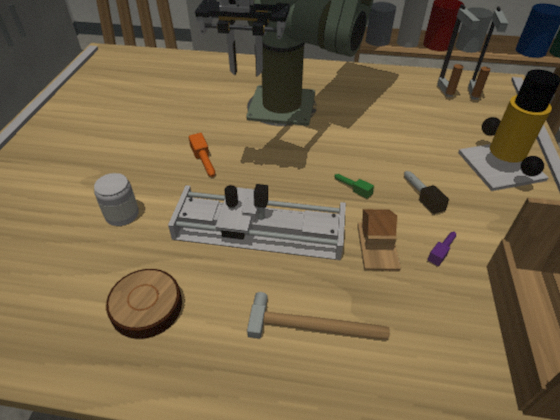

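```bash
python3 -c "
from g import *
t=env.camera_info('top');s=env.camera_info('scene')
print('nose z72',onz(t,220+487/6.5,210,72),'grip top y',onz(t,220+(432)/6.5,180+206/6.5,122)[1],onz(t,220+(507)/6.5,180+206/6.5,122)[1])
print('scene nose corner z72 ',onz(s,220+36.2,170+39,72),onz(s,220+36,170+44,72))
c=lambda P:((proj(s,P)-[220,170])*10).round()
for y in (30,31,32): print(y,'shaft L/R/axis z55',c([[520,y-8,55],[520,y+8,55],[520,y,55]])[:,0],'grip front edges z77.5 ',c([[534,y-14,78],[534,y+14,78]]).tolist(),'z122 ',c([[506,y-14,122],[506,y+14,122],[534,y-14,122],[534,y+14,122]]).tolist())
"
```

```text
nose z72 [519.81089493  22.02961916  72.        ] grip top y 43.20456277100314 16.844535257472543
scene nose corner z72  [528.99960265  23.28799646  72.        ] [543.88924021  25.70677036  72.        ]
30 shaft L/R/axis z55 [366. 437. 402.] grip front edges z77.5  [[324.0, 383.0], [451.0, 398.0]] z122  [[341.0, 147.0], [470.0, 160.0], [316.0, 236.0], [447.0, 250.0]]
31 shaft L/R/axis z55 [371. 442. 406.] grip front edges z77.5  [[328.0, 384.0], [456.0, 398.0]] z122  [[346.0, 147.0], [475.0, 161.0], [320.0, 236.0], [452.0, 251.0]]
32 shaft L/R/axis z55 [375. 446. 411.] grip front edges z77.5  [[333.0, 384.0], [460.0, 399.0]] z122  [[350.0, 148.0], [480.0, 161.0], [325.0, 237.0], [457.0, 251.0]]
```

```bash
python3 -c "
from workcell import env
print(env.job_done())"
```

```text
the job is handed in; nothing more can be done
None
```

I finished the job and handed it in at about 24 s of the 72 s limit; no verdict came back.

- **Pin:** I drew the black pin out along its own axis and set its tip on the strip. It slid along y into the hole and went down freely, with the tip an estimated 28 mm below the strip's top. I then let it go.
- **Carriage:** I gripped the knob, slid the carriage about 93 mm until the pin shifted slightly, then let go and moved the arm clear.

**Last checks (pictures and arm readings):**
- The pin stands seated with only a small lean.
- The top camera puts the nose at y ≈ 22 mm and the pin's axis at y ≈ 30 mm. That is the 8 mm expected at contact. The scene camera reads about 0.5–1.5 mm of gap, which is within calibration error and under the 4 mm limit.
- The can, log slice and hammer look unmoved.

**What went wrong or disagreed:**
- My first grip on the knob closed on air because the fingertips look about 30 mm shorter than the stated tool point. I went lower and gripped it.
- Wrist force showed no clear rise when the nose touched the pin. I judged contact from the pin shifting in the picture, and the tool moving about 1 mm when the grip opened fits that.

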